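# Fit the draught shield, then hold the covered rotor heavy side down

## Task

Take the loose draught shield out of its holder and slide it fully home into the empty slot beside the rotor on the test stand. Then turn the rotor by its knob to find by feel which side is heavy - it is loaded unevenly under its cover, and nothing shows outside - and bring the heavy side to the lowest point. Finish still gripping the knob with the rotor held still like that, and knock nothing over.

Things in the scene. Friction and masses are not known exactly. Their poses are not given: they have to be found in the camera images.
- shield_mid (a point): loose draught shield: plain grey plastic slab standing on edge in its holder, 110 mm long (own x), 8 mm thick (own y), 90 mm high (own z), 0.11 kg; the point is its centre, 45 mm above its lower edge. The holder, a white block on a foot left of the stand, hides its lowest 24 mm; pull it straight up.
- slot (a point): empty slot in the white block on the left (+y) end of the test stand, beside the rotor: centre of its mouth, level with the block's top 40 mm above the table. The mouth is 113 mm long (along its x) and 10 mm wide (y), open upwards (z), 24 mm deep. An equal shield is already fixed at the other end of the stand, 300 mm away along -y.
- knob (a point): centre of the rotor's round black knob (38 mm across, 47 mm tall, 26 mm up its axis from the cover). Fixed to the stand: its x, y, z are the stand's (z up) and do not turn with the rotor. The rotor's axis runs through it and leans 0.35 rad from vertical to its -x, towards the robot. The rotor below is a 150 mm aluminium disc with a flat cover.
- rotor (a joint): turning angle of rotor and knob about the leaning axis, rad, growing anticlockwise seen from the knob's end, no stops, unmarked zero: it does not tell the heavy side, which differs each time (so load_c, the hidden load's centre, is not given). The load pulls with 0.09 to 0.13 N m when level with the axis; dry friction of 0.15 N m holds the rotor where it is left.
- bottle: white bystander bottle behind the stand, 60 mm across, 150 mm tall, standing; origin at its underside
- jar: amber glass bystander jar, 64 mm across, 85 mm tall, standing; origin at its underside
- beaker: glass bystander beaker, 70 mm across, 90 mm tall, standing; origin at its underside
There are look-alikes about, which are no part of the job. There is more than one size of the part that bears shield_mid; the job needs the larger.

How it is judged:
By the outcome, as a careful person would: the job done as asked, in the order asked, and still so for the second after the job is handed in, while the arm keeps its last pose, push and grip.
It also fails if it takes over 72 s, if anything falls off the work surface, if the arm or the gripper's body presses on something with over 40 N, if the wrist force passes 120 N, or if a joint passes its speed limit or range.

## Robot

A 7-joint arm with a two-finger parallel gripper is mounted at the origin on the work surface. World frame = base frame: x ahead of the robot, y to its left, z up, the work surface at z = 0. Lengths are in mm, angles in rad, forces in N, time in s.
With the tool pointing down it reaches from about 425 to 875 mm from the base axis. Payload 8.4 kg.
Tool frame: the origin (TCP) lies at the very end of the fingers, on their centre line; the grasp point (between the pads) lies 19 mm behind it (robot.tcp_to_grasp is the distance from the TCP to the grasp point, in mm); y points along the fingers, z is the direction in which the jaws open and shut, and the axes are right-handed (so a half turn about y gives the same grasp; the last joint's range is limited). The gripper opens to 87 mm and grips with 3 to 60 N. Pads are 19 mm wide; open, the fingers measure 117 mm over their backs; the gripper's body (75 mm by 190 mm) begins 51 mm behind the grasp point.
Start: joints at [-1.438, 0.333, 0.04, 1.465, -0.013, 1.343, -0.059], TCP at [149.328, 632.586, 222.546] pointing down, gripper open.
Joint ranges: [-2.58, 2.58], [-0.38, 2.09], [-1.3, 1.39], [0.25, 2.4], [-1.5, 4.64], [0.08, 2.09], [-2.65, 2.65]. Speed limits (rad/s): [2.22, 2.22, 2.79, 2.79, 3.14, 3.14, 3.14].

## Interface

Orientations are given as a unit quaternion [x, y, z, w].
In Python, from plant import robot, viewer gives the robot as it stands.
- The arm moves only by the tool carry_out, never from a script. Its argument "deltas" is a list that holds one entry, the list of rows, each a list of 4 numbers: the shift along the tool's x, y, z in mm, then the turn about the tool's y in rad. A call has 1 to 20 rows; each row is the pose to reach, as a shift and turn from the pose commanded when the call began, along the tool's axes at that moment; what a row does not reach only later rows make up. A row lasts 1/10 s, in which the tool goes at most 50 mm and 8.59 degrees, less where a joint would pass 70% of its speed; a pose out of reach is approached as far as the arm can. A call with a gripper value outside its range is refused whole. "jaw" is the opening, from -1 (shut) to 1 (fully open), set as the call begins (left out, the last holds). The fingers move at their own pace and stop on an object; "newtons" is the grip in N (left out, the last holds). Time passes only in rows, so rows that repeat a pose let the fingers close. It gives the time, the measured TCP pose, the force and the opening at its end, in the units of the state.
- robot.sense(): the state, without advancing time (a new reading comes with each control period).
- viewer.grab_frame(name): name is "scene" or "top"; returns the picture (480x640x3 uint8, red, green, blue); there is no depth.
- viewer.calibration(name): a dict with "fx", "fy", "cx", "cy" (pixels), "extrinsics" (4x4, takes a point from camera to world coordinates). Camera axes: x right, y up, looking along -z (the intrinsics and any distortion apply to the point x, -y, -z); pixel columns grow to the right and rows downward; lengths in mm; the calibration is good to about 2 mm. A picture is of the moment at which its call begins. calibration takes no time and is no camera call.
- robot.hand_in(): hands the job in, once; it reports no verdict.
The state is a dict: "time": time; "joint_pos": joint angles; "joint_velocities": joint speeds; "tau": joint torques, N m; "tcp_pos": TCP position; "orientation": TCP orientation; "force": force on the tool from outside, world axes, zero at the start; "wrist_torque": the same for the moment, N m; "gripper_width": finger opening in mm.
Only numpy, scipy, OpenCV 4.12 (cv2) and the standard library are available. Lean on these libraries where they do the work, as an engineer would, in place of code of your own. Each camera call takes 0.05 s, during which the arm holds its last target.

## Working session

There is one attempt and no reset: what is moved stays moved. The work goes in short steps, Python scripts to look and compute and a tool call to move; the robot and the scene stay as the last step left them, time stands still between calls to the robot, and variables do not carry over. Pictures are saved under pics/ and viewed, and the job is handed in when it is done.

Besides the shell and the picture viewer there is one more tool, called after "Request:" as name(argument=value, ...), one argument or row to a line, values as JSON. carry_out: Moves the arm, as the interface text tells. Its arguments: {"type":"object","properties":{"deltas":{"type":"array","items":{"type":"array","items":{"type":"array","items":{"type":"number"}}}},"jaw":{"type":"number"},"newtons":{"type":"number"}},"required":["deltas"]}

```bash
ls -a; mkdir -p pics; python3 - <<'E'
from plant import robot, viewer
import cv2
for n in("scene","top"):
    cv2.imwrite(f"pics/{n}0.png",cv2.cvtColor(viewer.grab_frame(n),cv2.COLOR_RGB2BGR))
    print(viewer.calibration(n))
print(robot.sense(), robot.tcp_to_grasp)
E
```

```text
.
..
pics
{'fx': 512.6696829079407, 'fy': 512.6696829079407, 'cx': 318.2740552417915, 'cy': 238.045179895592, 'extrinsics': array([[ 5.13937407e-01, -5.98261636e-01,  6.14777486e-01,
         1.28827346e+03],
       [ 8.57652086e-01,  3.43853923e-01, -3.82357658e-01,
        -4.28753956e+02],
       [ 1.73562674e-02,  7.23773096e-01,  6.89819734e-01,
         8.88301233e+02],
       [ 0.00000000e+00,  0.00000000e+00,  0.00000000e+00,
         1.00000000e+00]])}
{'fx': 545.22186552866, 'fy': 545.22186552866, 'cx': 319.70731529872097, 'cy': 231.98185096054024, 'extrinsics': array([[-1.09373499e-01,  9.71058511e-01, -2.12327119e-01,
         3.17596098e+02],
       [-9.93998015e-01, -1.06350201e-01,  2.56433271e-02,
        -1.40745843e+00],
       [ 2.32013934e-03,  2.13857435e-01,  9.76862127e-01,
         1.48167888e+03],
       [ 0.00000000e+00,  0.00000000e+00,  0.00000000e+00,
         1.00000000e+00]])}
{'time': 0.1, 'joint_pos': array([-1.43821306,  0.33381787,  0.03989964,  1.46617091, -0.01339626,
        1.34329651, -0.05850009]), 'joint_velocities': array([ 0.00048596, -0.00140804, -0.00018613, -0.00023414, -0.00064408,
        0.00192276, -0.00015256]), 'tau': array([ 4.51909611e-03, -6.57811475e+01,  1.34065032e+00, -4.04716551e+01,
       -5.95120224e-02,  4.10673127e-02,  6.10308211e-05]), 'tcp_pos': array([149.25985301, 632.20172844, 221.76887883]), 'orientation': array([ 0.70286569, -0.08179901,  0.08175764, -0.70185784]), 'force': array([ 0.48114081, -0.58438745,  0.67152657]), 'wrist_torque': array([-0.0562948 , -0.01692002,  0.02733429]), 'gripper_width': 87.06767729812537} 18.700000000000003
```

View pics/scene0.png

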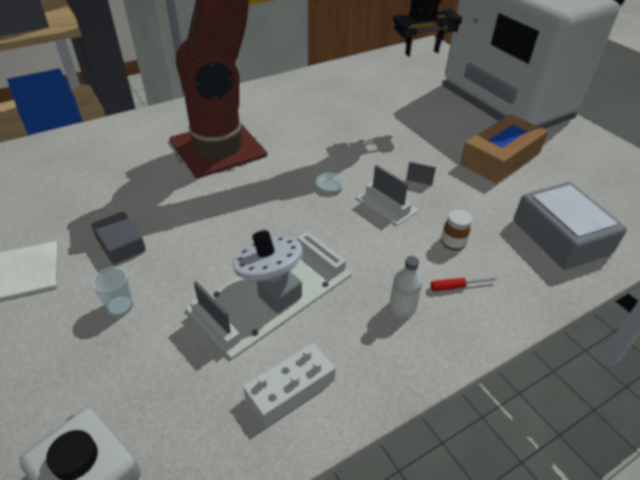

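View pics/top0.png

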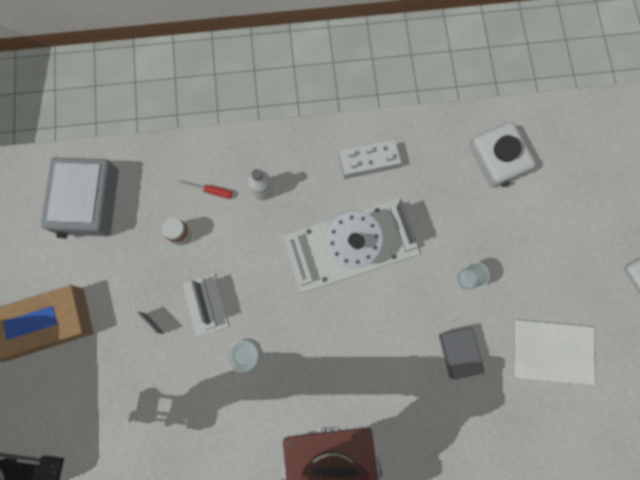

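The scene picture shows the stand (rotor about (268,258), slot block about (322,250)), the larger shield in its holder (390,190), and a small look-alike plate (420,173). In the top picture these are at knob (357,241), slot (300,260), shield (203,303) and small plate (150,322). I'll enlarge these.

```bash
python3 - <<'E'
import cv2
t=cv2.imread("pics/top0.png");s=cv2.imread("pics/scene0.png")
cv2.imwrite("pics/t_a.png",cv2.resize(t[190:290,270:430],None,fx=5,fy=5,interpolation=cv2.INTER_CUBIC))
cv2.imwrite("pics/t_b.png",cv2.resize(t[260:350,120:240],None,fx=6,fy=6,interpolation=cv2.INTER_CUBIC))
cv2.imwrite("pics/s_a.png",cv2.resize(s[220:360,180:360],None,fx=4,fy=4,interpolation=cv2.INTER_CUBIC))
cv2.imwrite("pics/s_b.png",cv2.resize(s[150:230,340:440],None,fx=7,fy=7,interpolation=cv2.INTER_CUBIC))
E
```

```text
(no output)
```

View pics/t_a.png

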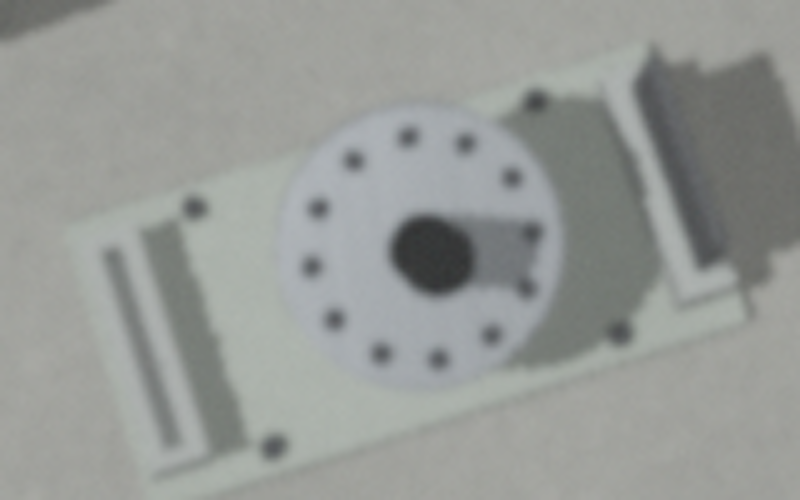

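View pics/t_b.png

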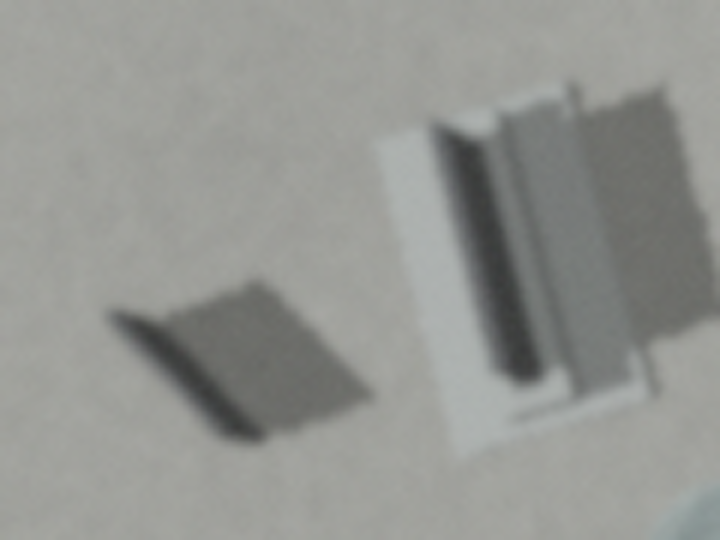

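View pics/s_a.png

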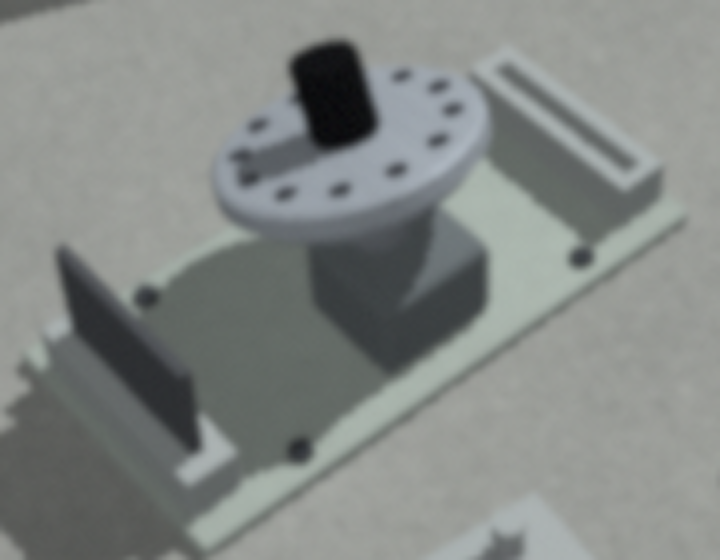

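View pics/s_b.png

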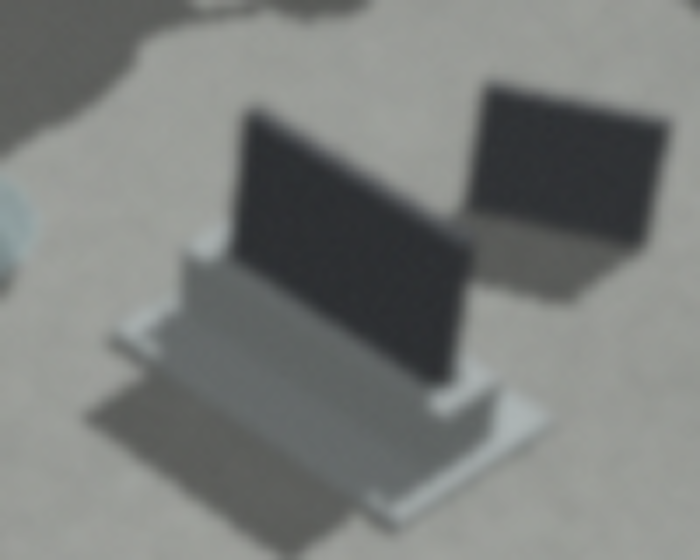

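```bash
cat > h.py <<'E'
import numpy as np, cv2
from plant import robot, viewer
C={n:viewer.calibration(n) for n in("scene","top")}
def proj(n,P):
    c=C[n];E=c['extrinsics'];P=np.atleast_2d(P)
    q=(P-E[:3,3])@E[:3,:3]
    return np.c_[c['fx']*q[:,0]/-q[:,2]+c['cx'], c['fy']*-q[:,1]/-q[:,2]+c['cy']]
def ray(n,uv):
    c=C[n];E=c['extrinsics']
    d=E[:3,:3]@np.array([(uv[0]-c['cx'])/c['fx'],-(uv[1]-c['cy'])/c['fy'],-1]);return E[:3,3],d
def onz(n,uv,z):
    o,d=ray(n,uv);return o+d*(z-o[2])/d[2]
def Rz(a):return np.array([[np.cos(a),-np.sin(a),0],[np.sin(a),np.cos(a),0],[0,0,1]])
def crop2px(p,k,off): return (np.array(p)+.5)/k-.5+np.array(off)
def box(c,yaw,L,W,H): # c centre
    s=np.array([[a,b,d] for a in(-1,1) for b in(-1,1) for d in(-1,1)])*np.array([L,W,H])/2
    return s@Rz(yaw).T+c
EDG=[(i,j) for i in range(8) for j in range(i+1,8) if bin(i^j).count('1')==1]
def overlay(n,img,boxes,off,wh,k,fn,pts=[]):
    im=cv2.resize(img[off[1]:off[1]+wh[1],off[0]:off[0]+wh[0]],None,fx=k,fy=k,interpolation=cv2.INTER_CUBIC)
    f=lambda P:np.round(((proj(n,P)-off+.5)*k-.5)).astype(int)
    for b in boxes:
        q=f(b)
        for i,j in EDG: cv2.line(im,tuple(map(int,q[i])),tuple(map(int,q[j])),(0,0,255),1)
    for p in pts:
        cv2.circle(im,tuple(map(int,f(p)[0])),3,(0,255,0),-1)
    cv2.imwrite(fn,im)
E
python3 - <<'E'
from h import *
from scipy.optimize import least_squares
# slot
a=crop2px((112,250),5,(270,190));b=crop2px((174,445),5,(270,190))
A=onz("top",a,40);B=onz("top",b,40);print("slot top",A,B,np.linalg.norm(A-B),(A+B)/2,np.arctan2(*(A-B)[1::-1]))
a=crop2px((503,66),4,(180,220));b=crop2px((632,168),4,(180,220))
A=onz("scene",a,40);B=onz("scene",b,40);print("slot scene",A,B,np.linalg.norm(A-B),(A+B)/2,np.arctan2(*(B-A)[1::-1]))
# shield
obs=[("scene",crop2px((252,110),7,(340,150)),-1),("scene",crop2px((470,240),7,(340,150)),1),
("top",crop2px((444,126),6,(120,260)),1),("top",crop2px((511,378),6,(120,260)),-1)]
def pr(p):
    r=[]
    for n,uv,s in obs:
        r+=list(proj(n,p[:3]+s*55*np.array([np.cos(p[3]),np.sin(p[3]),0]))[0]-uv)
    return r
s=least_squares(pr,[500,300,100,.2]);print("shield top",s.x,s.fun)
E
```

```text
slot top [618.17697118  37.36623859  40.        ] [509.34813134  15.04419092  40.        ] 111.09451018509458 [563.76255126  26.20521476  40.        ] 0.20230560731187097
slot scene [511.03525847  17.96769695  40.        ] [621.4930444   39.64952306  40.        ] 112.56564332082718 [566.26415144  28.80861     40.        ] 0.19382630714712468
shield top [4.74757578e+02 2.87367354e+02 1.00901812e+02 1.93542488e-01] [-1.84742581 -0.23901651 -1.1763297   0.69675844 -1.27419963 -0.56874002
 -1.4022345  -0.76824116]
```

```bash
python3 - <<'E'
from h import *
t=cv2.imread("pics/top0.png");s=cv2.imread("pics/scene0.png")
c=np.array([474.8,287.4,100.9-45]);y=.1935
bs=[box(c,y,110,8,90)]
overlay("top",t,bs,(175,260),(70,80),8,"pics/o1.png")
overlay("scene",s,bs,(350,155),(80,70),8,"pics/o2.png")
a=cv2.imread("pics/o1.png");b=cv2.imread("pics/o2.png");b=cv2.resize(b,None,fx=1,fy=1)
cv2.imwrite("pics/o1.png",a)
E
```

```text
(no output)
```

View pics/o1.png

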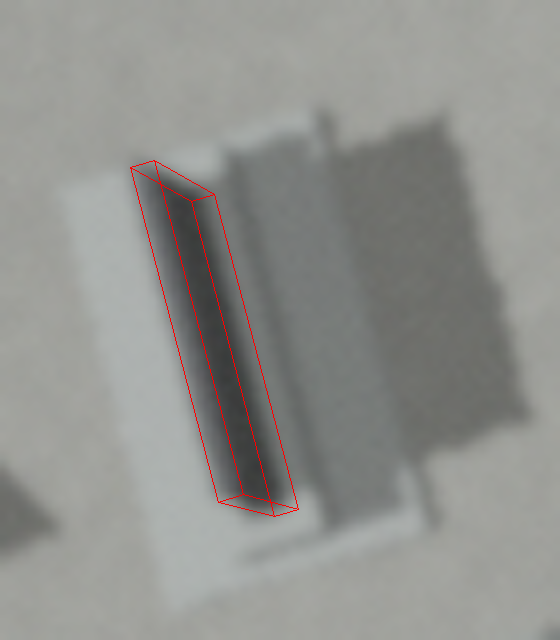

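View pics/o2.png

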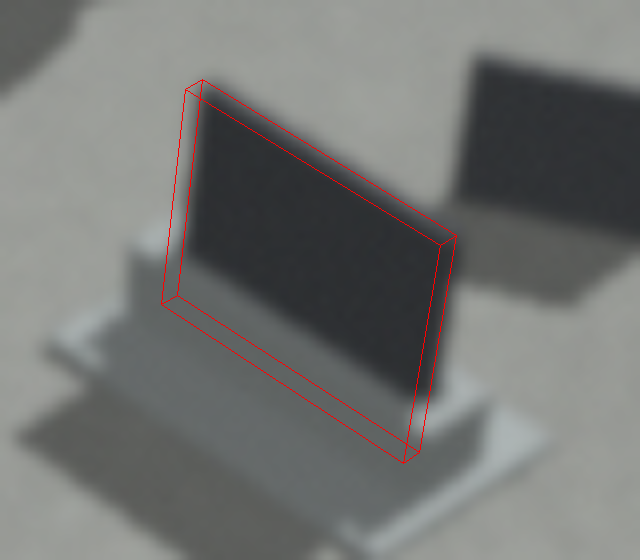

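```bash
python3 - <<'E'
from h import *
t=cv2.imread("pics/top0.png");s=cv2.imread("pics/scene0.png")
a=cv2.resize(t[275:330,185:220],None,fx=10,fy=10,interpolation=cv2.INTER_NEAREST)
b=cv2.resize(s[160:210,370:412],None,fx=10,fy=10,interpolation=cv2.INTER_NEAREST)
im=np.zeros((550,800,3),np.uint8);im[:550,:350]=a;im[:500,360:780]=b
im=np.clip((im.astype(float)-30)*1.6,0,255).astype(np.uint8)
cv2.imwrite("pics/n1.png",im)
print(cv2.cvtColor(t,6)[302,188:222]);print(cv2.cvtColor(t,6)[295,188:222]);print(cv2.cvtColor(s,6)[185,365:415])
print(cv2.cvtColor(s,6)[160:212,390])
E
```

```text
[175 175 176 176 176 177 174 170 151 128 105  87  71  64  64  64  78  98
 115 119 115 108 107 115 122 122 124 124 123 122 123 122 120 117]
[175 176 175 175 174 169 152 128 106  89  73  67  63  66  76  97 112 119
 114 106 107 116 120 121 122 122 121 122 121 120 121 119 113 112]
[150 147 154 165 167 161 142 110  72  53  47  47  47  48  49  48  48  47
  47  48  48  47  48  48  47  47  47  46  48  48  47  48  46  47  48  47
  47  47  49  51  57  63  73  83  89  91  91  90  89  89]
[154 154 156 156 156 154 155 155 156 154 154 150 138 118  93  71  55  48
  48  47  48  48  47  48  47  47  48  48  48  47  47  47  49  48  48  48
  53  66  83  97 100 100  99  99  98  98  98  98  99 100 102 103]
```

View pics/n1.png

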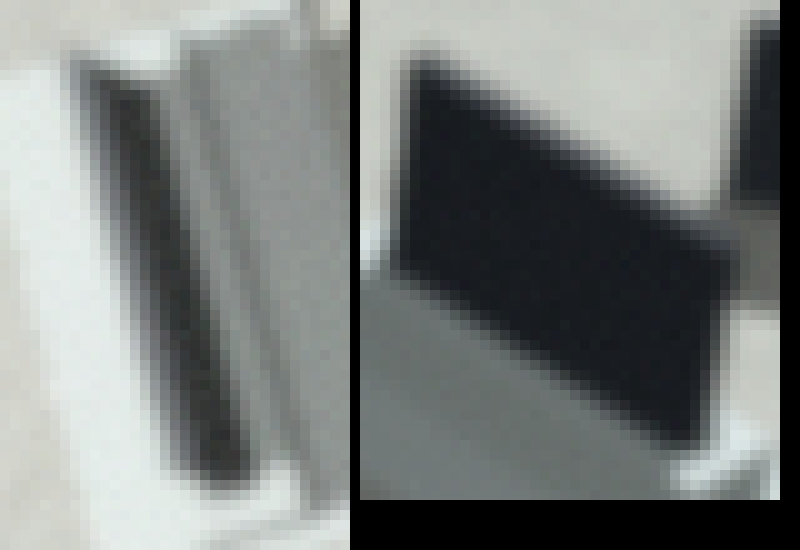

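```bash
python3 - <<'E'
from h import *
from scipy.optimize import least_squares
t=cv2.cvtColor(cv2.imread("pics/top0.png"),6)
print(t[276:290,194]);print(t[276:290,196]);print(t[315:332,206]);print(t[315:332,208])
E
```

```text
[161 161 161 156 143 114  93  88  91  98 100 106 110 118]
[161 162 162 166 161 138 104  76  69  67  69  72  75  79]
[ 63  63  62  60  63  62  67  76 105 135 159 170 170 163 154 161 170]
[ 90  83  76  71  68  64  67  76 105 140 162 171 166 156 154 167 170]
```

```bash
python3 - <<'E'
from h import *
from scipy.optimize import least_squares
def P(p,a,b,dz): return np.array([p[0],p[1],p[2]+dz])+Rz(p[3])@np.array([a*55,b*4,0])
def lat(n,p,q,row=None,col=None):
    A=proj(n,p)[0];B=proj(n,q)[0]
    if row is not None: return A[0]+(B[0]-A[0])*(row-A[1])/(B[1]-A[1])
    return A[1]+(B[1]-A[1])*(col-A[0])/(B[0]-A[0])
def res(p,sc=True,tp=True):
    r=[]
    if sc:
        r+=[lat("scene",P(p,-1,-1,0),P(p,-1,-1,-66),row=184)-372.2,
        lat("scene",P(p,1,1,0),P(p,1,1,-66),row=186)-406.4,
        lat("scene",P(p,-1,1,0),P(p,1,1,0),col=390)-173.4,
        lat("scene",P(p,-1,-1,-66),P(p,1,-1,-66),col=390)-197.4]
    if tp:
        for row,l,rr in((302,196.7,204.6),(295,194.6,202.6)):
            r+=[lat("top",P(p,-1,1,0),P(p,1,1,0),row=row)-l, lat("top",P(p,-1,-1,-66),P(p,1,-1,-66),row=row)-rr]
        r+=[proj("top",P(p,1,-.5,0))[0,1]-280.6, proj("top",P(p,-1,0,-66))[0,1]-323.3]
    return r
for a in((1,1),(1,0),(0,1)):
    x0=[475,285,100,.19]
    s=least_squares(lambda p:list(res(p,*a))+[(p[2]-102)/8,(p[3]-.19)*20],x0);print(a,s.x.round(3),np.round(s.fun,2))
E
```

```text
(1, 1) [4.74793e+02 2.88124e+02 1.01474e+02 1.74000e-01] [-1.09 -0.16 -0.06  0.51 -0.62 -0.41 -0.21 -0.13 -0.94 -0.03 -0.07 -0.31]
(1, 0) [4.74839e+02 2.90128e+02 1.00356e+02 1.69000e-01] [-0.44  0.37 -0.31  0.25 -0.21 -0.42]
(0, 1) [4.73376e+02 2.86728e+02 1.01406e+02 2.02000e-01] [-0.14  0.01  0.06  0.08 -0.29  0.29 -0.07  0.24]
```

```bash
python3 - <<'E'
from h import *
from scipy.optimize import least_squares
yaw=.195
u=np.array([-np.sin(.35)*np.cos(yaw),-np.sin(.35)*np.sin(yaw),np.cos(.35)])
s1=crop2px((333,94),4,(180,220));t1=crop2px((432,255),5,(270,190))
f=lambda p:np.r_[proj("scene",p)[0]-s1,proj("top",p)[0]-t1]
s=least_squares(f,[530,-110,160]);k=s.x;print(k,s.fun)
slot=np.array([565,27.5,40]);print("stand coords of knob rel slot",Rz(yaw).T@(k-slot))
cov=k-26*u;print("cover centre",cov,"knob top",k+23.5*u)
t=cv2.imread("pics/top0.png");sc=cv2.imread("pics/scene0.png")
e1=np.cross(u,[0,0,1]);e1/=np.linalg.norm(e1);e2=np.cross(u,e1)
th=np.linspace(0,2*np.pi,60)
def ring(c,r):return [c+r*(np.cos(a)*e1+np.sin(a)*e2) for a in th]
pts=ring(k+23.5*u,19)+ring(cov,19)+ring(cov,75)
sb=[box(slot-[0,0,12],yaw,113,10,24)]
overlay("top",t,sb,(280,190),(140,110),5,"pics/o3.png",pts)
overlay("scene",sc,sb,(190,220),(170,130),4,"pics/o4.png",pts)
E
```

```text
[ 577.58296718 -123.4968776   141.10572982] [-0.42755779  0.03088937 -0.49536518 -0.15024109]
stand coords of knob rel slot [ -16.91365114 -150.57329283  101.10572982]
cover centre [ 586.32934365 -121.76938248  116.68203928] knob top [ 569.67758845 -125.05826742  163.18098857]
```

View pics/o3.png

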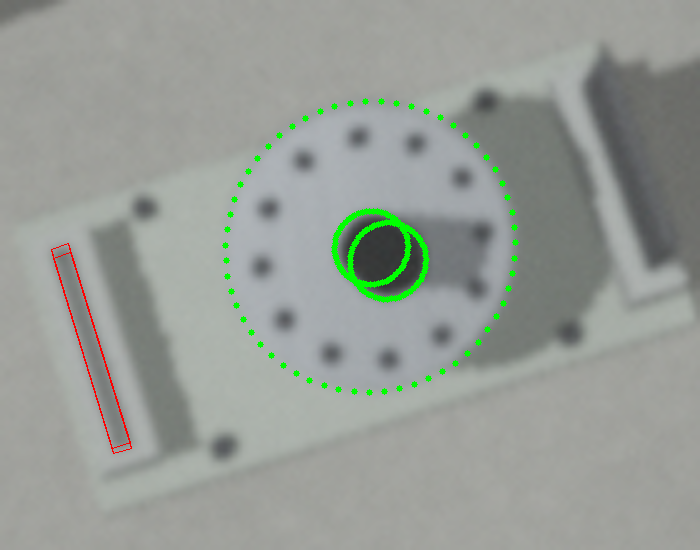

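View pics/o4.png

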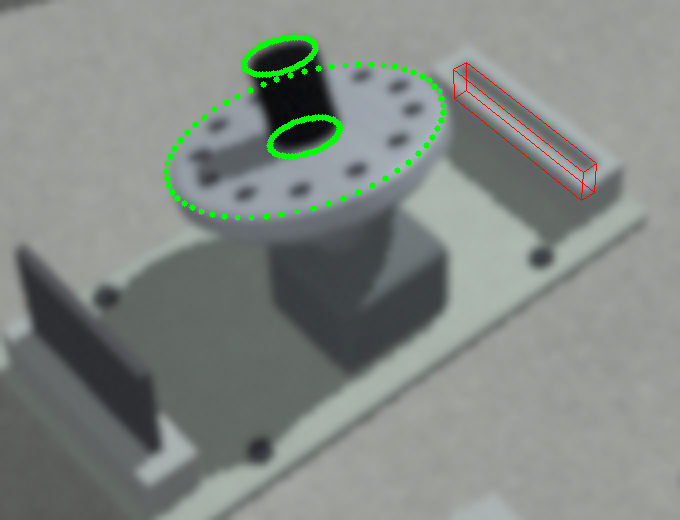

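```bash
cat >> h.py <<'E'
from scipy.spatial.transform import Rotation as RR
def go(target,jawdir=None,st=None):
    """tool-frame delta from the current pose; jawdir = yaw of shield x (tool z perpendicular to it)"""
    st=st or robot.sense();R=RR.from_quat(st['orientation']).as_matrix()
    d=R.T@(np.array(target)-st['tcp_pos'])
    a=0
    if jawdir is not None:
        z=Rz(jawdir)@[0,1,0]; zt=R.T@z
        a=np.arctan2(zt[0],zt[2])   # rotation about tool y taking tool z to zt
        if a>np.pi/2:a-=np.pi
        if a<-np.pi/2:a+=np.pi
    return d.round(2),round(float(a),4)
E
python3 - <<'E'
from h import *
st=robot.sense();R=RR.from_quat(st['orientation']).as_matrix();print(R.round(3))
print(go([474.3,288.2,200],.192))
print(go([474.3,288.2,72],.192))
E
```

```text
[[ 0.973 -0.     0.23 ]
 [-0.23  -0.001  0.973]
 [ 0.    -1.    -0.001]]
(array([ 395.38,   22.18, -260.09]), -0.4238)
(array([ 395.36,  150.18, -259.91]), -0.4238)
```

Request:
carry_out(
  deltas=[
    [[30, 0, -20, -0.03], [60, 0, -40, -0.06], [90, 0, -59, -0.1], [120, 0, -79, -0.13], [150, 0, -99, -0.16], [180, 0, -118, -0.19], [210, 0, -138, -0.23], [240, 0, -158, -0.26], [270, 2, -178, -0.29], [300, 5, -197, -0.32], [330, 10, -217, -0.36], [360, 15, -237, -0.39], [385, 20, -253, -0.42], [395.4, 22, -260, -0.424], [395.4, 22, -260, -0.424], [395.4, 22, -260, -0.424]],
  ],
  jaw=-0.08,
)

```text
time: 1.7
tcp_pos: [473.5, 289.9, 200.5]
orientation: [-0.704, -0.068, 0.068, 0.704]
force: [-0.3, 1.4, 0.2]
gripper_width: 40.2
```

```bash
python3 - <<'E'
from h import *
s=robot.sense();print(s['time'],s['tcp_pos'],s['gripper_width'],s['force'],s['tau'][6],s['wrist_torque'],s['joint_pos'])
print(go([474.3,288.2,72],.192))
for n in("scene","top"):
    cv2.imwrite(f"pics/{n}1.png",cv2.cvtColor(viewer.grab_frame(n),cv2.COLOR_RGB2BGR))
a=cv2.imread("pics/scene1.png")[60:260,280:480];b=cv2.imread("pics/top1.png")[210:360,100:300]
im=np.zeros((600,800,3),np.uint8);im[:400,:400]=cv2.resize(a,None,fx=2,fy=2);im[:300,400:]=cv2.resize(b,None,fx=2,fy=2);cv2.imwrite("pics/c1.png",im)
E
```

```text
1.7 [473.48419119 289.9118002  200.48444017] 40.174771814219575 [-0.27081536  1.4084426   0.1813106 ] 0.09224535198882222 [ 0.02658344  0.02409566 -0.01421119] [-0.89831518  0.15293012  0.30035308  1.74270657 -0.04815103  1.25346327
  1.17723049]
(array([  0.56, 128.48,  -1.89]), 0.0006)
```

View pics/c1.png

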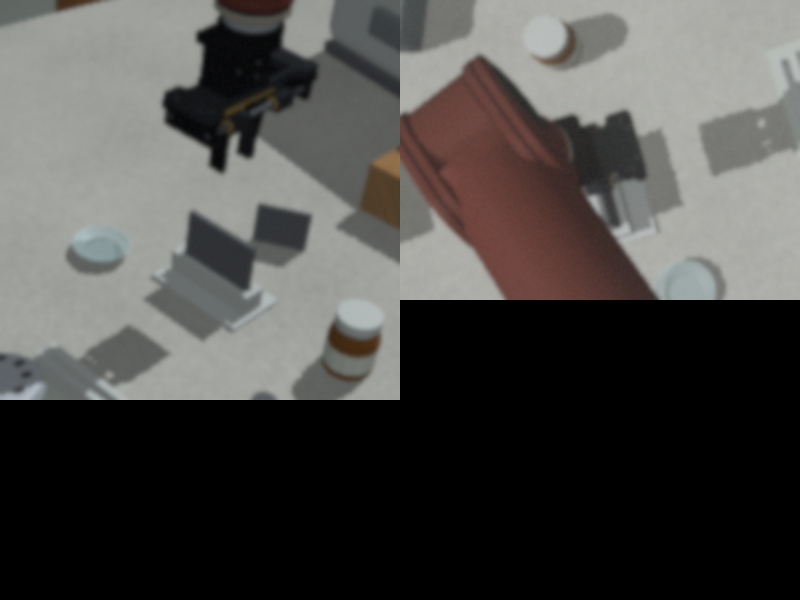

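Request:
carry_out(
  deltas=[
    [[0.5, 20, -1, 0], [0.5, 45, -1.5, 0], [0.5, 70, -1.8, 0], [0.5, 95, -1.8, 0], [0.5, 115, -1.8, 0], [0.5, 125, -1.8, 0], [0.5, 130, -1.8, 0], [0.5, 130.5, -1.8, 0], [0.5, 130.5, -1.8, 0]],
  ],
)

```text
time: 2.7
tcp_pos: [475.6, 287.6, 70.9]
orientation: [-0.704, -0.068, 0.068, 0.704]
force: [0.1, -0.1, -0.4]
gripper_width: 40.2
```

Request:
carry_out(
  deltas=[
    [[0, 0, 0, 0], [0, 0, 0, 0], [0, 0, 0, 0], [0, 0, 0, 0], [0, 0, 0, 0], [0, 0, 0, 0]],
  ],
  jaw=-1,
  newtons=15,
)

```text
time: 3.3
tcp_pos: [475.2, 287.1, 70.1]
orientation: [-0.704, -0.068, 0.068, 0.704]
force: [-0.1, 0.2, 0.2]
gripper_width: 8.0
```

```bash
python3 - <<'E'
from h import *
s=robot.sense();print(s['time'],s['tcp_pos'],s['gripper_width'],s['force'],s['tau'][6],s['wrist_torque'])
E
```

```text
3.3 [475.24118764 287.14944198  70.11448128] 7.956081513931149 [-0.07312905  0.21774768  0.21636223] -0.040798529516905546 [0.06036081 0.03338467 0.02267615]
```

Request:
carry_out(
  deltas=[
    [[0, -5, 0, 0], [0, -15, 0, 0], [0, -30, 0, 0], [0, -50, 0, 0], [0, -65, 0, 0], [0, -70, 0, 0], [0, -70, 0, 0], [0, -70, 0, 0]],
  ],
  newtons=35,
)

```text
time: 4.1
tcp_pos: [475.0, 286.7, 139.6]
orientation: [0.704, 0.068, -0.068, -0.704]
force: [-0.4, -0.5, -2.0]
gripper_width: 7.7
```

```bash
python3 - <<'E'
from h import *
s=robot.sense();print(s['time'],s['tcp_pos'],s['gripper_width'],s['force'],s['tau'][6],s['wrist_torque'])
print(go([565.5,27,140],.197),go([565.5,27,110],.197))
E
```

```text
4.1 [474.960177   286.74374526 139.55935542] 7.675108224338972 [-0.39887473 -0.53555754 -1.9971403 ] -0.00615652883425355 [ 0.09540634  0.00685341 -0.01390307]
(array([  39.28,   -0.35, -272.25]), -0.0049) (array([  39.3 ,   29.65, -272.24]), -0.0049)
```

Request:
carry_out(
  deltas=[
    [[2, 0, -10, 0], [5, 0, -30, 0], [8, 0, -55, 0], [12, 0, -85, 0], [17, 0, -115, 0], [21, 0, -145, 0], [25, 0, -175, 0], [30, 0, -205, 0], [34, 0, -230, 0], [37, 0, -250, 0], [39, 0, -265, 0], [39.3, 0, -272, -0.005], [39.3, 5, -272, -0.005], [39.3, 10, -272, -0.005], [39.3, 10, -272, -0.005]],
  ],
)

```text
time: 5.6
tcp_pos: [564.9, 28.6, 128.8]
orientation: [-0.704, -0.069, 0.071, 0.704]
force: [-0.6, 0.8, -1.4]
gripper_width: 7.9
```

```bash
python3 - <<'E'
from h import *
s=robot.sense();print(s['time'],s['tcp_pos'],s['gripper_width'],s['force'],s['tau'][6],s['wrist_torque'])
for n in("scene","top"):
    cv2.imwrite(f"pics/{n}2.png",cv2.cvtColor(viewer.grab_frame(n),cv2.COLOR_RGB2BGR))
c=s['tcp_pos']+[0,0,31.4-45]
bs=[box(c,.197,110,8,90),box(np.array([565,27.5,28]),.197,113,10,24)]
overlay("top",cv2.imread("pics/top2.png"),bs,(260,210),(80,100),6,"pics/o5.png")
overlay("scene",cv2.imread("pics/scene2.png"),bs,(270,180),(100,100),6,"pics/o6.png")
E
```

```text
5.6 [564.85018264  28.56965748 128.81769159] 7.872613907426598 [-0.56796294  0.77772182 -1.39345513] 0.044042664812877774 [0.07217022 0.03211962 0.0222263 ]
```

View pics/o5.png

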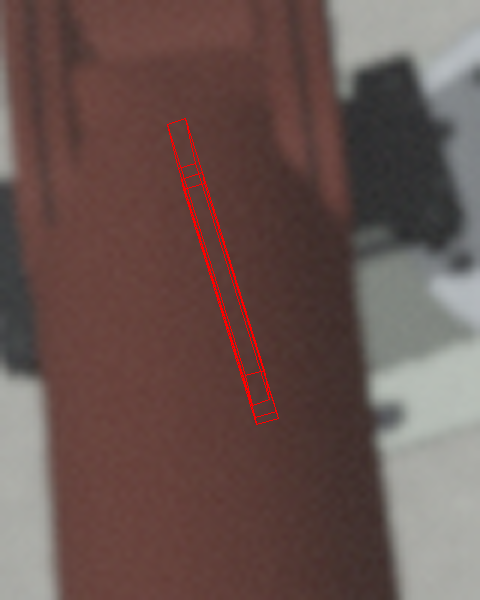

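View pics/o6.png

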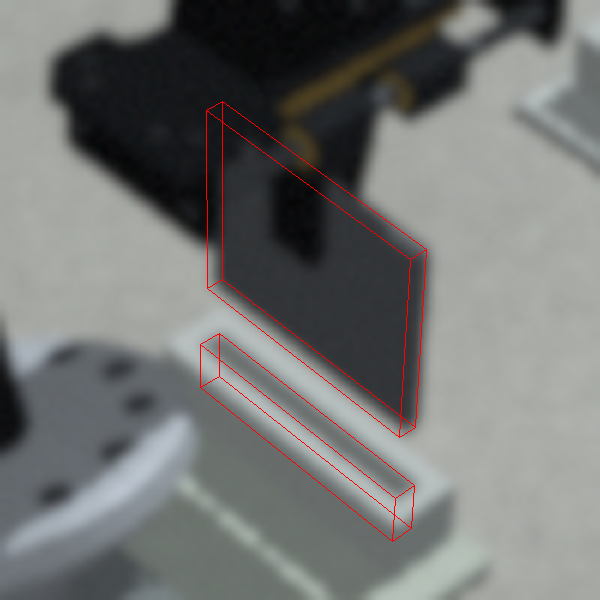

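```bash
python3 - <<'E'
from h import *
s=cv2.imread("pics/scene2.png")
off=(295,212);wh=(52,60)
a=s[off[1]:off[1]+wh[1],off[0]:off[0]+wh[0]]
a=np.clip((a.astype(float)-30)*1.3,0,255).astype(np.uint8)
big=np.zeros_like(s);big[off[1]:off[1]+wh[1],off[0]:off[0]+wh[0]]=a
overlay("scene",big,[],off,wh,10,"pics/n2.png")
st=robot.sense();c=st['tcp_pos']+[0,0,31.4-45]
b=box(c,.197,110,8,90);m=box(np.array([565,27.5,28]),.197,113,10,24)
f=lambda P:((proj("scene",P)-off+.5)*10-.5).round(0)
print("shield bottoms(-x-y,-x+y,+x-y,+x+y)",f(b[[0,2,4,6]]).tolist());print("mouth",f(m[[1,3,5,7]]).tolist())
E
```

```text
shield bottoms(-x-y,-x+y,+x-y,+x+y) [[95.0, 159.0], [121.0, 144.0], [417.0, 408.0], [443.0, 392.0]]
mouth [[84.0, 254.0], [115.0, 235.0], [408.0, 510.0], [440.0, 489.0]]
```

View pics/n2.png

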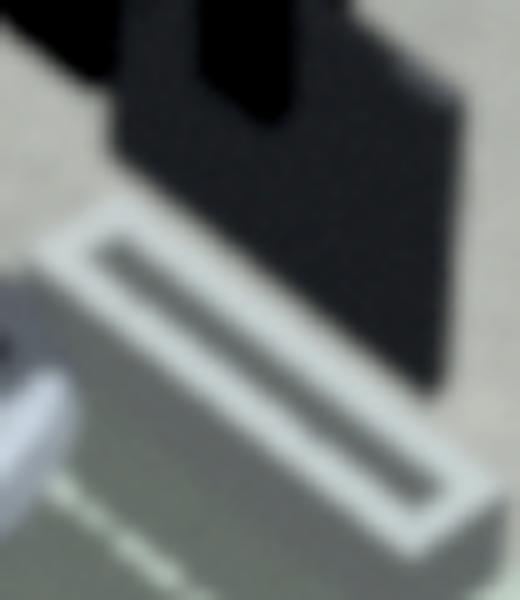

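```bash
python3 - <<'E'
from h import *
g=cv2.cvtColor(cv2.imread("pics/scene2.png"),6).astype(float)
off=np.array([295,212])
def edges(horiz,rng,lo,hi,dark_first):
    out=[]
    for i in rng:
        L=g[i,lo:hi] if horiz else g[lo:hi,i]
        d=np.diff(L); d=d if dark_first else -d
        k=int(np.argmax(d)); w=d[max(0,k-2):k+3].clip(0); p=(np.arange(max(0,k-2),max(0,k-2)+len(w))*w).sum()/w.sum()+lo+.5
        out.append((p,i) if horiz else (i,p))
    return np.array(out)
st=robot.sense();c=st['tcp_pos']+[0,0,31.4-45]
b=box(c,.197,110,8,90);q=proj("scene",b)
print("model",q.round(1).tolist())
R=edges(True,range(226,250,3),335,346,True);print("right",R.round(2).tolist())
Lf=edges(True,range(221,227,1),301,311,False);print("left",Lf.round(2).tolist())
B=edges(False,range(310,337,3),225,255,True)
B=np.array([ (u,v) for u,v in B]);print("bottom",B.round(2).tolist(),np.polyfit(B[:,0],B[:,1],1))
print("model front bottom slope",(q[4]-q[0]), "line at 310,336:",[q[0,1]+(u-q[0,0])*(q[4,1]-q[0,1])/(q[4,0]-q[0,0]) for u in(310,334)])
E
```

```text
model [[304.1, 227.5], [304.0, 197.8], [306.6, 226.0], [306.7, 196.3], [336.2, 252.4], [338.0, 222.5], [338.8, 250.7], [340.7, 220.9]]
right [[340.73, 226.0], [340.6, 229.0], [340.42, 232.0], [340.17, 235.0], [339.85, 238.0], [339.75, 241.0], [339.52, 244.0], [339.39, 247.0]]
left [[305.05, 221.0], [305.28, 222.0], [305.31, 223.0], [305.3, 224.0], [305.3, 225.0], [305.43, 226.0]]
bottom [[310.0, 230.6], [313.0, 232.75], [316.0, 234.94], [319.0, 237.5], [322.0, 239.78], [325.0, 241.91], [328.0, 244.56], [331.0, 246.73], [334.0, 248.93]] [ 0.77171188 -8.74762056]
model front bottom slope [32.17688937 24.89492726] line at 310,336: [np.float64(232.0569660582498), np.float64(250.62551839572058)]
```

```bash
python3 - <<'E'
from h import *
from scipy.optimize import least_squares
g0=cv2.cvtColor(cv2.imread("pics/scene0.png"),6).astype(float)
g2=cv2.cvtColor(cv2.imread("pics/scene2.png"),6).astype(float)
t0=cv2.cvtColor(cv2.imread("pics/top0.png"),6).astype(float)
m=box(np.array([565,27.5,28]),.197,113,10,24)
for n,g in(("scene",g0),("scene",g2),("top",t0)):
    q=proj(n,m[[1,3,7,5]]);print(n,q.round(1).tolist())
    # render fit: mouth quad dark inside, translate+rotate via world x,y,yaw
    lo=np.floor(q.min(0)).astype(int)-3;hi=np.ceil(q.max(0)).astype(int)+4
    patch=g[lo[1]:hi[1],lo[0]:hi[0]]
    k=8
    def rend(p):
        mm=box(np.array([p[0],p[1],28]),p[2],113,10,24)
        Q=(proj(n,mm[[1,3,7,5]])-lo+.5)*k
        im=np.zeros((patch.shape[0]*k,patch.shape[1]*k),np.uint8)
        cv2.fillPoly(im,[np.round((Q-.5)*16).astype(np.int32)],255,shift=4)
        im=cv2.resize(im.astype(float)/255,patch.shape[::-1],interpolation=cv2.INTER_AREA)
        return cv2.GaussianBlur(im,(0,0),p[3])
    w=cv2.dilate((rend([565,27.5,.197,.6])>.02).astype(np.uint8),np.ones((3,3)))>0
    def res(p):
        r=rend([p[0],p[1],p[2]/100,abs(p[3])+.2]);A=np.c_[r[w],np.ones(w.sum())]
        c,_,_,_=np.linalg.lstsq(A,patch[w],rcond=None);return A@c-patch[w]
    best=None
    from scipy.optimize import minimize
    f=lambda p:(res(p)**2).sum()
    for dx in(-2,0,2):
        s=minimize(f,[565+dx,27.5,19.7,.6],method='Nelder-Mead',options=dict(initial_simplex=np.array([565+dx,27.5,19.7,.6])+np.array([[0,0,0,0],[2,0,0,0],[0,2,0,0],[0,0,3,0],[0,0,0,.3]])))
        if best is None or s.fun<best.fun:best=s
    print(best.x,best.fun/w.sum())
E
```

```text
scene [[303.0, 236.9], [306.1, 235.0], [338.5, 260.5], [335.4, 262.5]]
[565.93870211  28.37096388  20.47995969   0.76106137] 3.9695255065308106
scene [[303.0, 236.9], [306.1, 235.0], [338.5, 260.5], [335.4, 262.5]]
[565.9828174   28.40719428  20.55619137   0.75548337] 4.466071874300863
top [[305.7, 278.0], [302.1, 279.1], [289.7, 239.4], [293.3, 238.3]]
[564.28558094  26.97537137  20.85417786   0.70404196] 1.9135497671969546
```

```bash
python3 - <<'E'
from h import *
print(go([566.0,27.1,104],.204))
E
```

```text
(array([ 0.34, 25.73, -1.4 ]), -0.0055)
```

Request:
carry_out(
  deltas=[
    [[0.3, 8, -1, -0.005], [0.3, 16, -1, -0.005], [0.3, 22, -1, -0.005], [0.3, 24, -1, -0.005], [0.3, 24, -1, -0.005], [0.3, 24, -1, -0.005]],
  ],
)

```text
time: 6.3
tcp_pos: [566.4, 26.6, 106.2]
orientation: [0.704, 0.071, -0.071, -0.703]
force: [0.4, -0.1, -0.9]
gripper_width: 7.6
```

```bash
cat > chk.py <<'E'
from h import *
import sys
s=robot.sense();print(s['time'],s['tcp_pos'].round(2),round(s['gripper_width'],2),'F',s['force'].round(2),'t7',s['tau'][6].round(3),'M',s['wrist_torque'].round(3))
R=RR.from_quat(s['orientation']).as_matrix();print('jaw yaw',np.arctan2(-R[0,2],R[1,2]).round(4),'ydir',R[:,1].round(4))
if len(sys.argv)>1: print(go([float(x) for x in sys.argv[1:4]],float(sys.argv[4])))
E
python3 chk.py 566 27.1 104 .204
```

```text
6.3 [566.4  26.6 106.2] 7.57 F [ 0.38 -0.12 -0.94] t7 0.004 M [ 0.065  0.038 -0.032]
jaw yaw 0.2022 ydir [ 2.e-04 -0.e+00 -1.e+00]
(array([-0.29,  2.2 ,  0.57]), -0.0018)
```

Request:
carry_out(
  deltas=[
    [[-0.2, 3, 0.4, 0.002], [-0.2, 5, 0.4, 0.002], [-0.2, 7, 0.4, 0.002], [-0.2, 9, 0.4, 0.002], [-0.2, 11, 0.4, 0.002], [-0.2, 12, 0.4, 0.002], [-0.2, 12, 0.4, 0.002]],
  ],
)

```text
time: 7.0
tcp_pos: [565.8, 26.7, 95.3]
orientation: [-0.703, -0.07, 0.071, 0.704]
force: [-8.3, -1.0, 13.9]
gripper_width: 7.7
```

```bash
python3 chk.py 566 27.1 71 .204; python3 - <<'E'
from h import *
s=viewer.grab_frame("scene")[:,:,::-1].copy();cv2.imwrite("pics/scene3.png",s)
off=(290,205);wh=(60,65)
a=np.clip((s.astype(float)-30)*1.3,0,255).astype(np.uint8)
overlay("scene",a,[],off,wh,9,"pics/n3.png")
E
```

```text
7.0 [565.77  26.69  95.25] 7.72 F [-8.29 -0.95 13.92] t7 -0.01 M [-0.156  1.516  0.023]
jaw yaw 0.1998 ydir [-4.e-04  5.e-04 -1.e+00]
(array([ 0.31, 24.25,  0.34]), -0.0042)
```

View pics/n3.png

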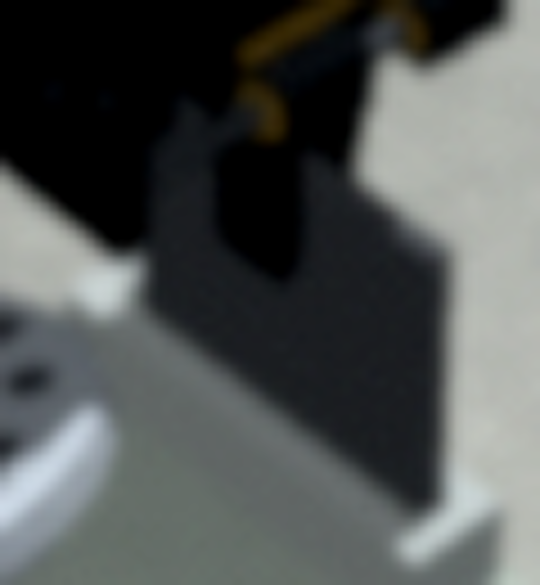

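```bash
python3 - <<'E'
from h import *
m=box(np.array([565.96,28.4,28]),.205,113,10,24)
print("mouth",proj("scene",m[[1,3,5,7]]).round(2).tolist())
b=box(np.array([565.96,28.4,85]),.205,110,8,90)
print("shield bottom centred",proj("scene",b[[0,2,4,6]]).round(2).tolist())
b=box(np.array([565.96,28.4,85]),.205,110,8,90);print("at40->top z130",proj("scene",b[[1,3,5,7]]).round(2).tolist())
g=cv2.cvtColor(cv2.imread("pics/scene3.png"),6).astype(float)
for r in range(224,240,3): print(r,g[r,300:314].astype(int))
for r in range(236,262,4): print(r,g[r,330:348].astype(int))
for c in (312,320,328): print(c,g[235:265,c].astype(int))
E
```

```text
mouth [[303.35, 237.13], [306.46, 235.23], [336.1, 262.58], [339.23, 260.48]]
shield bottom centred [[304.08, 237.26], [306.56, 235.74], [335.96, 262.01], [338.46, 260.34]]
at40->top z130 [[304.01, 208.65], [306.63, 207.14], [337.67, 233.3], [340.3, 231.63]]
224 [14 14 13 13 14 24 35 43 48 49 49 49 50 44]
227 [23 23 18 15 16 23 38 47 51 53 53 52 51 46]
230 [50 29 15 14 18 28 39 49 52 52 52 53 50 46]
233 [151 132 111  99  99  92  70  56  52  52  52  53  53  52]
236 [188 189 186 175 152 118  79  57  52  53  53  52  51  53]
239 [160 166 158 144 125 106  86  67  58  54  54  52  51  52]
236 [ 53  53  52  51  53  53  52  54  65  94 132 161 170 171 171 171 170 170]
240 [ 52  53  52  52  52  52  52  56  70 104 144 166 173 173 172 171 170 172]
244 [ 51  53  53  53  52  53  53  56  71 108 147 166 170 170 171 169 169 170]
248 [ 51  52  52  52  54  52  53  56  76 116 155 170 174 174 171 171 172 172]
252 [ 51  52  52  51  53  52  54  58  78 120 159 175 178 179 179 175 173 172]
256 [ 61  55  53  53  52  53  55  61  87 131 166 176 176 173 173 172 173 173]
260 [112 108 100  89  75  64  60  69  97 141 176 189 190 187 179 173 172 173]
312 [ 53  51  53  53  51  54  53  58  70  87 103 111 113 112 111 108 108 107
 107 107 107 108 110 111 111 112 112 112 113 113]
320 [ 31  45  49  52  52  52  52  53  54  52  52  52  54  57  67  86 101 110
 113 113 111 109 108 108 107 108 108 108 109 109]
328 [ 52  53  52  53  53  52  52  53  53  53  52  53  53  53  52  53  52  52
  53  57  67  85 101 110 113 113 111 110 109 107]
```

Request:
carry_out(
  deltas=[
    [[-0.3, -1.5, 0, 0.003], [-1.1, -1.5, 0, 0.003], [-1.1, 0, 0, 0.003], [-1.1, 2, 0, 0.003], [-1.1, 4, 0, 0.003], [-1.1, 4, 0, 0.003]],
  ],
)

```text
time: 7.65
tcp_pos: [563.4, 26.1, 90.4]
orientation: [-0.704, -0.068, 0.071, 0.704]
force: [-10.7, -0.9, 16.2]
gripper_width: 7.6
```

```bash
python3 chk.py 565 27.1 71 .204
```

```text
7.65 [563.37  26.09  90.44] 7.61 F [-10.69  -0.88  16.2 ] t7 -0.005 M [-0.253  2.27   0.081]
jaw yaw 0.1967 ydir [-3.2e-03 -1.0e-04 -1.0e+00]
(array([ 1.86, 19.43,  0.66]), -0.0073)
```

Request:
carry_out(
  deltas=[
    [[-1, -1, 0, 0.005], [-1.5, -1, 0, 0.005], [-1.5, -1, 0, 0.005]],
  ],
)

```text
time: 7.95
tcp_pos: [563.3, 26.4, 90.9]
orientation: [0.704, 0.068, -0.068, -0.704]
force: [-2.8, -0.2, 2.0]
gripper_width: 7.8
```

```bash
python3 chk.py 565 27.1 71 .204;python3 - <<'E'
from h import *
s=viewer.grab_frame("scene")[:,:,::-1].copy();cv2.imwrite("pics/scene4.png",s)
off=(290,205);wh=(60,65)
a=np.clip((s.astype(float)-30)*1.3,0,255).astype(np.uint8)
overlay("scene",a,[],off,wh,9,"pics/n4.png")
E
```

```text
7.95 [563.27  26.38  90.92] 7.82 F [-2.79 -0.2   2.02] t7 -0.018 M [-0.09   0.364 -0.041]
jaw yaw 0.1923 ydir [-3.e-04 -2.e-04 -1.e+00]
(array([ 1.84, 19.92,  0.38]), -0.0117)
```

View pics/n4.png

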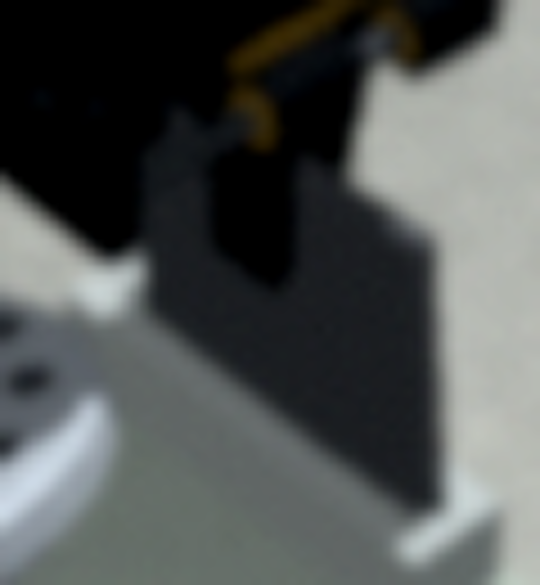

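Request:
carry_out(
  deltas=[
    [[0, -5, 0, 0], [0, -15, 0, 0], [0, -30, 0, 0], [0, -40, 0, 0], [0, -45, 0, 0], [0, -45, 20, 0], [0, -45, 50, 0], [0, -45, 85, 0], [0, -45, 115, 0], [0, -45, 130, 0], [0, -45, 130, 0], [0, -45, 130, 0]],
  ],
)

```text
time: 9.2
tcp_pos: [538.9, 152.9, 136.2]
orientation: [0.704, 0.068, -0.068, -0.704]
force: [0.0, -0.8, -0.9]
gripper_width: 7.9
```

```bash
python3 chk.py 538 154 68 .192;python3 - <<'E'
from h import *
s=viewer.grab_frame("scene")[:,:,::-1].copy();cv2.imwrite("pics/scene5.png",s)
cv2.imwrite("pics/n5.png",cv2.resize(s[100:300,260:480],None,fx=3,fy=3,interpolation=cv2.INTER_CUBIC))
E
```

```text
9.2 [538.92 152.89 136.18] 7.9 F [ 0.04 -0.84 -0.92] t7 -0.086 M [ 0.025 -0.005 -0.014]
jaw yaw 0.1917 ydir [ 2.e-04 -7.e-04 -1.e+00]
(array([-0.7 , 68.17,  1.31]), -0.0003)
```

View pics/n5.png

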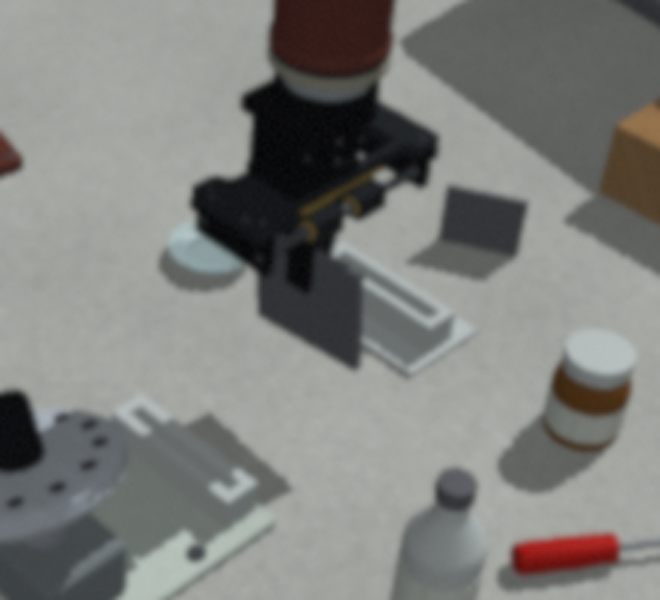

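Request:
carry_out(
  deltas=[
    [[0, 20, 0, 0], [0, 45, 0, 0], [0, 60, 0, 0], [0, 65, 0, 0], [0, 68, 0, 0], [0, 71, 0, 0], [0, 74, 0, 0], [0, 76, 0, 0], [0, 76, 0, 0]],
  ],
  newtons=10,
)

```text
time: 10.15
tcp_pos: [540.2, 154.5, 61.2]
orientation: [-0.704, -0.069, 0.067, 0.704]
force: [2.8, -0.5, 3.1]
gripper_width: 8.1
```

```bash
python3 chk.py
```

```text
10.15 [540.18 154.45  61.23] 8.09 F [ 2.82 -0.46  3.13] t7 0.009 M [ 0.111 -0.521  0.021]
jaw yaw 0.1922 ydir [ 0.0032  0.001  -1.    ]
```

Request:
carry_out(
  deltas=[
    [[0, 1, 0, 0], [0, 2, 0, 0], [0, 3, 0, 0], [0, 3, 0, 0]],
  ],
  newtons=6,
)

```text
time: 10.55
tcp_pos: [538.3, 154.1, 56.8]
orientation: [0.704, 0.068, -0.068, -0.704]
force: [2.1, 0.6, 1.7]
gripper_width: 8.3
```

```bash
python3 chk.py;python3 - <<'E'
from h import *
s=viewer.grab_frame("scene")[:,:,::-1].copy();cv2.imwrite("pics/scene6.png",s)
cv2.imwrite("pics/n6.png",cv2.resize(s[160:240,320:420],None,fx=6,fy=6,interpolation=cv2.INTER_CUBIC))
E
```

```text
10.55 [538.34 154.06  56.81] 8.28 F [2.06 0.59 1.7 ] t7 0.017 M [ 0.134 -0.292 -0.01 ]
jaw yaw 0.1922 ydir [-5.e-04 -1.e-04 -1.e+00]
```

View pics/n6.png

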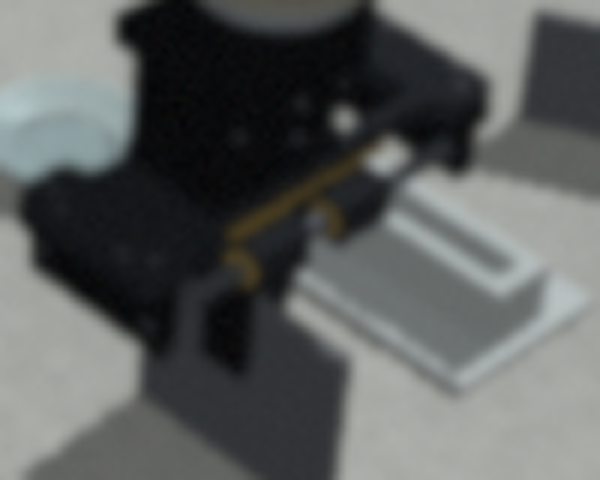

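Request:
carry_out(
  deltas=[
    [[0, 1, 0, 0], [0, 2, 0, 0], [0, 3, 0, 0], [0, 3, 0, 0]],
  ],
)

```text
time: 11.0
tcp_pos: [538.6, 154.1, 54.3]
orientation: [-0.704, -0.068, 0.068, 0.704]
force: [0.6, 0.5, 6.5]
gripper_width: 7.8
```

```bash
python3 chk.py;python3 - <<'E'
from h import *
s=viewer.grab_frame("scene")[:,:,::-1].copy();cv2.imwrite("pics/scene7.png",s)
cv2.imwrite("pics/n7.png",cv2.resize(s[190:250,330:390],None,fx=10,fy=10,interpolation=cv2.INTER_CUBIC))
c=np.array([538.2,154,45])
print(((proj("scene",box(c,.192,110,8,90))-[330,190]+.5)*10).round(0).tolist())
E
```

```text
11.0 [538.64 154.09  54.3 ] 7.8 F [0.62 0.49 6.55] t7 0.011 M [ 0.086 -0.154 -0.013]
jaw yaw 0.1922 ydir [ 0.e+00  1.e-04 -1.e+00]
[[117.0, 357.0], [134.0, 86.0], [139.0, 344.0], [158.0, 73.0], [425.0, 584.0], [460.0, 311.0], [448.0, 569.0], [483.0, 297.0]]
```

View pics/n7.png

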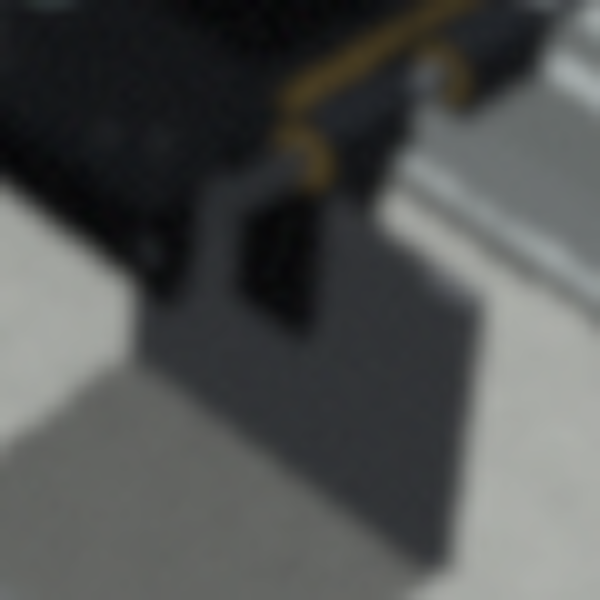

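Request:
carry_out(
  deltas=[
    [[0, 0, 0, 0], [0, 0, 0, 0], [0, -10, 0, 0], [0, -30, 0, 0], [0, -50, 0, 0], [0, -60, 0, 0], [0, -60, -15, 0.002], [0, -60, -40, 0.005], [0, -60, -75, 0.008], [0, -60, -105, 0.01], [0, -60, -123, 0.012], [0, -55, -130, 0.012], [0, -50, -130, 0.012], [0, -49, -130, 0.012], [0, -49, -130, 0.012]],
  ],
  newtons=55,
)

```text
time: 12.55
tcp_pos: [562.9, 27.8, 102.3]
orientation: [-0.704, -0.064, 0.065, 0.704]
force: [-0.7, -0.4, -1.5]
gripper_width: 7.2
```

```bash
python3 chk.py 564.5 26.8 100 .204; python3 - <<'E'
from h import *
s=viewer.grab_frame("scene")[:,:,::-1].copy();cv2.imwrite("pics/scene8.png",s)
st=robot.sense()['tcp_pos'];print(st)
g=cv2.cvtColor(s,6).astype(float)
b=box(st+[0,0,35.7-45],.204,110,8,90);q=proj("scene",b);print(q.round(1).tolist())
for r in range(218,236,3): print(r,g[r,298:314].astype(int))
for r in range(232,256,4): print(r,g[r,330:348].astype(int))
for c in (312,320,328): print(c,g[225:260,c].astype(int))
overlay("scene",np.clip((s.astype(float)-30)*1.3,0,255).astype(np.uint8),[],(285,195),(66,74),8,"pics/n8.png")
E
```

```text
12.55 [562.87  27.75 102.31] 7.16 F [-0.67 -0.4  -1.54] t7 0.017 M [ 0.063  0.043 -0.   ]
jaw yaw 0.182 ydir [-0.0013  0.     -1.    ]
(array([ 1.43,  2.31, -1.23]), -0.022)
[563.11472846  27.71526078 102.67638563]
[[303.2, 234.1], [303.1, 205.2], [305.7, 232.6], [305.8, 203.7], [335.2, 258.8], [336.8, 229.8], [337.7, 257.1], [339.5, 228.1]]
218 [23 21 21 21 20 17 22 34 44 46 47 47 48 46 46 41]
221 [12 15 15  8 11 14 22 36 43 47 50 50 50 52 49 44]
224 [22 23 27 23 16 14 23 37 46 51 52 52 52 52 50 43]
227 [111  79  48  28  20  27  34  42  49  52  52  52  52  51  49  45]
230 [166 161 152 140 132 134 126  95  64  53  52  52  51  50  52  51]
233 [168 169 170 171 174 174 159 123  82  60  53  51  52  52  52  51]
232 [ 52  52  52  53  53  53  53  56  74 112 148 163 167 169 170 170 171 171]
236 [ 54  51  51  52  53  54  54  59  81 121 156 169 171 170 171 169 170 169]
240 [ 53  51  51  51  53  53  54  64  92 132 161 172 174 173 171 171 170 170]
244 [ 52  52  52  52  52  52  54  69 104 145 167 171 171 170 170 169 168 170]
248 [ 52  53  54  53  53  53  57  75 117 153 170 173 173 171 170 170 171 172]
252 [ 56  53  53  52  53  55  60  83 124 160 173 176 179 179 178 176 173 171]
312 [ 50  50  49  50  50  52  51  50  52  52  53  52  54  62  74  88 100 106
 108 111 113 113 113 113 109 109 108 107 107 108 108 107 109 111 111]
320 [ 13  10  13  15  10  13  23  33  45  49  51  51  52  52  51  52  52  52
  52  58  70  86  98 104 107 108 111 114 113 112 110 109 108 107 107]
328 [ 53  51  52  52  52  52  52  52  53  52  52  52  52  51  52  52  52  52
  52  54  53  52  52  52  53  54  60  75  91 101 106 109 111 112 114]
```

View pics/n8.png

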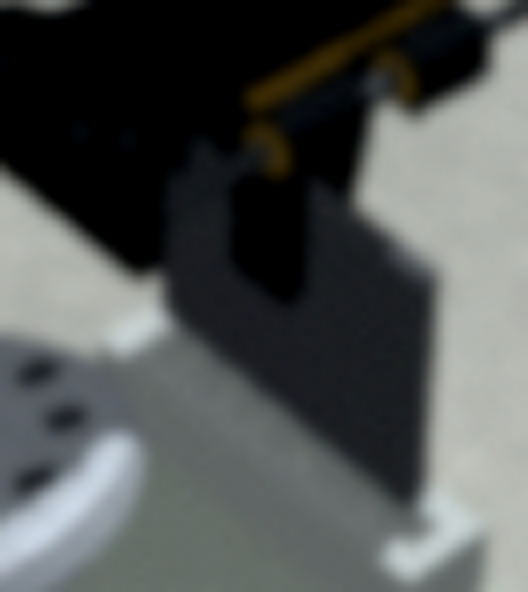

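```bash
cat > fit.py <<'E'
from h import *
from scipy.optimize import least_squares
def half(L,lo,thr):
    L=np.asarray(L,float);i=np.where(np.diff(np.sign(L-thr))!=0)[0]
    return [lo+k+(thr-L[k])/(L[k+1]-L[k]) for k in i]
def fit(yaw,zbot,left,right,bots,L=110):
    def at(A,B,row=None,col=None):
        if row is not None:return A[0]+(B[0]-A[0])*(row-A[1])/(B[1]-A[1])
        return A[1]+(B[1]-A[1])*(col-A[0])/(B[0]-A[0])
    def res(p):
        q=proj("scene",box(np.array([p[0],p[1],zbot+45]),yaw,L,8,90))
        r=[at(q[0],q[1],row=left[1])-left[0]-p[2], at(q[6],q[7],row=right[1])-right[0]+p[2]]
        r+=[at(q[0],q[4],col=c)-v for c,v in bots]
        return np.array(r)
    s=least_squares(res,[565,27,0]);return s.x,s.fun
if __name__=="__main__":
    slot=np.array([565.95,28.4])
    for nm,tcp,yaw,a in(("s3",[565.77,26.69,95.25],.1998,((305.0,236),(338.57,256),[(312,243.7),(320,249.8),(328,255.8)])),
        ("s8",[563.0,27.7,102.5],.182,((305.25,233),(338.5,240),[(312,239.4),(320,244.6),(328,252.3)]))):
        x,f=fit(yaw,tcp[2]-54.2,*a);d=Rz(.205)[:2,:2].T@(x[:2]-slot);e=Rz(.205)[:2,:2].T@(x[:2]-tcp[:2])
        print(nm,x,f.round(2),"rel slot (along,thick)",d.round(2),"rel tcp",e.round(2))
E
python3 fit.py
```

```text
s3 [ 5.68456727e+02  2.78491121e+01 -5.24506359e-01] [ 0.    0.   -0.21 -0.04  0.24] rel slot (along,thick) [ 2.34 -1.05] rel tcp [2.87 0.59]
s8 [561.37029864  31.2071085   -0.73992211] [-0.   -0.   -0.41  0.83 -0.42] rel slot (along,thick) [-3.91  3.68] rel tcp [-0.88  3.77]
```

```bash
sed -i 's/(320,244.6)/(320,245.6)/' fit.py; python3 fit.py
```

```text
s3 [ 5.68456727e+02  2.78491121e+01 -5.24506359e-01] [ 0.    0.   -0.21 -0.04  0.24] rel slot (along,thick) [ 2.34 -1.05] rel tcp [2.87 0.59]
s8 [562.28215724  30.62510298  -0.76192612] [-0.   -0.   -0.08  0.17 -0.08] rel slot (along,thick) [-3.14  2.93] rel tcp [-0.11  3.01]
```

```bash
python3 - <<'E'
from h import *
from fit import fit
g=cv2.cvtColor(cv2.imread("pics/scene7.png"),6).astype(float)
for r in (222,224): print(r,g[r,338:352].astype(int))
for r in range(226,246,4): print(r,g[r,366:386].astype(int))
for c in (350,358,366): print(c,g[218:250,c].astype(int))
E
```

```text
222 [165 166 165 160 138  97  62  51  50  51  51  50  51  52]
224 [166 165 163 154 132  92  61  53  52  51  51  51  51  52]
226 [ 52  53  51  51  52  52  52  51  51  54  69 104 140 161 168 169 169 169
 169 169]
230 [ 52  50  51  52  53  52  50  52  52  59  82 125 158 171 171 170 170 170
 171 170]
234 [ 52  51  52  52  52  52  52  52  54  71 107 145 164 169 169 169 171 172
 172 171]
238 [ 52  51  51  52  51  52  51  52  59  85 125 159 170 173 171 172 170 170
 169 169]
242 [ 73  64  55  52  52  52  51  56  73 112 150 168 172 172 172 173 173 172
 172 171]
350 [ 49  49  52  51  51  52  51  51  52  53  52  57  67  81  91  95  97  97
  99 100 100 100 100 101  99 100 101 100 102 102 100 100]
358 [ 10  13  11  17  27  39  48  51  51  52  52  51  52  51  52  51  54  58
  69  82  93  99 101 102 100 101 101 100  97  97  99 101]
366 [ 51  52  52  51  52  52  52  51  52  51  52  52  52  51  51  51  52  52
  50  52  52  51  53  60  73  87  96  99  99 101 100 101]
```

```bash
python3 - <<'E'
from h import *
from fit import fit
for z in(0,2):
    x,f=fit(.1922,z,(342.73,222),(376.03,234),[(350,230.64),(358,236.54),(366,242.2)])
    print(x,f.round(2),Rz(.192)[:2,:2].T@(x[:2]-[538.5,154.07]))
for z in (46,48.3,50,52):
    x,f=fit(.182,z,(305.25,233),(338.5,240),[(312,239.4),(320,245.6),(328,252.3)]);print(z,Rz(.19)[:2,:2].T@(x[:2]-[563,27.7]))
E
```

```text
[537.53964889 156.87399472  -0.57027373] [-0.   -0.   -0.04 -0.08  0.12] [-0.40763888  2.93572668]
[539.21151188 155.56105326  -0.61013124] [-0.   -0.   -0.04 -0.08  0.12] [0.98296408 1.327882  ]
46 [-1.84182069  4.60748611]
48.3 [-0.15249291  3.0080345 ]
50 [1.09611558 1.8258313 ]
52 [2.56503925 0.43500431]
```

```bash
python3 chk.py 566.0 27.45 97 .206
```

```text
12.6 [563.11  27.72 102.68] 7.59 F [-0.13  0.52 -0.75] t7 0.002 M [0.043 0.058 0.05 ]
jaw yaw 0.1821 ydir [-7.e-04  1.e-04 -1.e+00]
(array([ 2.79,  5.67, -0.78]), -0.0239)
```

Yaw sign noted. I move to the target just above the mouth, and check there.

Request:
carry_out(
  deltas=[
    [[1, 0, -0.4, -0.012], [2.5, 2, -0.8, -0.024], [2.8, 4, -0.8, -0.024], [2.8, 4.5, -0.8, -0.024], [2.8, 4.5, -0.8, -0.024], [2.8, 4.5, -0.8, -0.024]],
  ],
)

```text
time: 13.2
tcp_pos: [566.3, 26.1, 98.5]
orientation: [0.703, 0.072, -0.072, -0.703]
force: [0.2, 0.0, -0.1]
gripper_width: 7.6
```

```bash
python3 chk.py 566.0 27.45 92 .206
```

```text
13.2 [566.31  26.11  98.55] 7.65 F [ 0.16  0.04 -0.09] t7 -0.0 M [ 0.07   0.027 -0.028]
jaw yaw 0.204 ydir [-1.e-04 -1.e-04 -1.e+00]
(array([-0.04,  6.55,  1.38]), -0.002)
```

Request:
carry_out(
  deltas=[
    [[0, 1, 1.3, -0.002], [0, 1, 1.3, -0.002], [0, 1, 1.3, -0.002], [0, 1, 1.3, -0.002]],
  ],
)

```text
time: 13.6
tcp_pos: [566.1, 27.4, 97.6]
orientation: [0.703, 0.073, -0.073, -0.703]
force: [0.1, -0.0, -0.6]
gripper_width: 7.4
```

```bash
python3 chk.py 566.0 27.45 92 .206
```

```text
13.6 [566.09  27.43  97.59] 7.39 F [ 0.11 -0.02 -0.65] t7 -0.0 M [0.047 0.064 0.01 ]
jaw yaw 0.2062 ydir [ 0.e+00 -1.e-04 -1.e+00]
(array([-0.08,  5.59,  0.04]), 0.0002)
```

Now lower slowly: expected contact height is TCP 94.3; go to 91.

Request:
carry_out(
  deltas=[
    [[0, 1.5, 0, 0], [0, 3, 0, 0], [0, 4, 0, 0], [0, 5, 0, 0], [0, 6, 0, 0], [0, 6, 0, 0]],
  ],
)

```text
time: 14.2
tcp_pos: [566.0, 27.4, 91.4]
orientation: [0.703, 0.073, -0.073, -0.703]
force: [0.3, 0.2, -0.7]
gripper_width: 7.5
```

```bash
python3 chk.py 566.0 27.45 92 .206
```

```text
14.2 [565.97  27.42  91.38] 7.45 F [ 0.25  0.19 -0.65] t7 0.01 M [ 0.044 -0.024 -0.004]
jaw yaw 0.2062 ydir [-3.e-04 -1.e-04 -1.e+00]
(array([ 0.03, -0.62,  0.03]), 0.0002)
```

Request:
carry_out(
  deltas=[
    [[0, 2, 0, 0], [0, 4, 0, 0], [0, 6, 0, 0], [0, 8, 0, 0], [0, 8, 0, 0]],
  ],
)

```text
time: 14.7
tcp_pos: [565.9, 27.4, 83.2]
orientation: [0.703, 0.073, -0.073, -0.703]
force: [-1.0, 0.0, -0.7]
gripper_width: 7.5
```

```bash
python3 chk.py 566.0 27.45 71 .206
```

```text
14.7 [565.92  27.44  83.21] 7.54 F [-1.04  0.02 -0.73] t7 0.021 M [-0.029  0.033  0.011]
jaw yaw 0.2062 ydir [-4.e-04 -1.e-04 -1.e+00]
(array([ 9.000e-02,  1.221e+01, -1.000e-02]), 0.0002)
```

Request:
carry_out(
  deltas=[
    [[0, 2, 0, 0], [0, 4, 0, 0], [0, 6, 0, 0], [0, 8, 0, 0], [0, 10, 0, 0], [0, 11.5, 0, 0], [0, 12.5, 0, 0], [0, 12.5, 0, 0]],
  ],
)

```text
time: 15.5
tcp_pos: [566.1, 27.4, 70.9]
orientation: [0.703, 0.073, -0.073, -0.703]
force: [-1.7, -0.7, -1.7]
gripper_width: 7.4
```

```bash
python3 chk.py 566.0 27.45 70 .206;python3 - <<'E'
from h import *
s=viewer.grab_frame("scene")[:,:,::-1].copy();cv2.imwrite("pics/scene9.png",s)
cv2.imwrite("pics/n9.png",cv2.resize(s[180:300,230:390],None,fx=5,fy=5,interpolation=cv2.INTER_CUBIC))
E
```

```text
15.5 [566.06  27.42  70.93] 7.39 F [-1.73 -0.73 -1.68] t7 0.012 M [-0.02   0.178 -0.017]
jaw yaw 0.2061 ydir [-1.e-04 -1.e-04 -1.e+00]
(array([-0.05,  0.93,  0.04]), 0.0001)
```

View pics/n9.png

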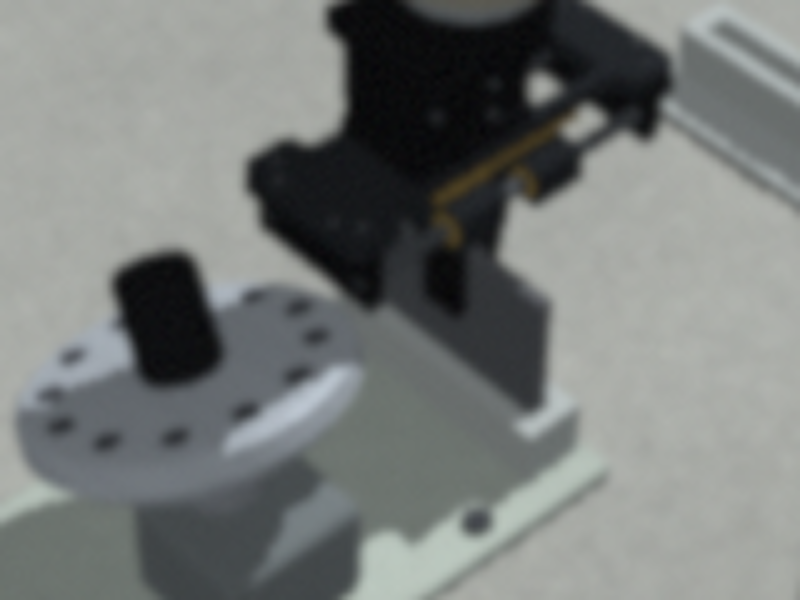

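Request:
carry_out(
  deltas=[
    [[0, 1, 0, 0], [0, 2, 0, 0], [0, 3, 0, 0], [0, 3, 0, 0]],
  ],
)

```text
time: 15.95
tcp_pos: [566.1, 27.3, 70.2]
orientation: [-0.703, -0.073, 0.073, 0.704]
force: [-13.1, -0.9, 23.9]
gripper_width: 7.6
```

```bash
python3 chk.py
```

```text
15.95 [566.1   27.27  70.22] 7.57 F [-13.14  -0.91  23.89] t7 -0.006 M [-0.168  2.711  0.039]
jaw yaw 0.2057 ydir [-0.      0.0011 -1.    ]
```

Request:
carry_out(
  deltas=[
    [[0, -2, 0, 0], [0, -2, 0, 0], [0, -2, 0, 0], [0, -2, 0, 0]],
  ],
  jaw=-0.55,
  newtons=20,
)

```text
time: 16.35
tcp_pos: [566.0, 27.5, 69.8]
orientation: [0.703, 0.073, -0.073, -0.703]
force: [-0.7, -0.3, -0.0]
gripper_width: 19.2
```

Request:
carry_out(
  deltas=[
    [[0, -10, 0, 0], [0, -25, 0, 0], [0, -35, 0, 0], [0, -42, 0, 0], [0, -42, 0, 0], [0, -42, 0, 0]],
  ],
)

```text
time: 16.95
tcp_pos: [566.1, 27.5, 112.2]
orientation: [-0.703, -0.073, 0.073, 0.703]
force: [-0.7, 0.1, 0.6]
gripper_width: 19.5
```

```bash
python3 chk.py 566 27.4 104 .206;python3 - <<'E'
from h import *
s=viewer.grab_frame("scene")[:,:,::-1].copy();cv2.imwrite("pics/scene10.png",s)
bs=[box(np.array([565.95,28.4,16+45]),.205,110,8,90)]
overlay("scene",s,bs,(280,180),(90,100),6,"pics/n10.png")
E
```

```text
16.95 [566.06  27.51 112.17] 19.45 F [-0.68  0.11  0.59] t7 -0.013 M [ 0.062 -0.033 -0.033]
jaw yaw 0.2063 ydir [ 2.e-04  1.e-04 -1.e+00]
(array([-0.08,  8.17, -0.1 ]), 0.0003)
```

View pics/n10.png

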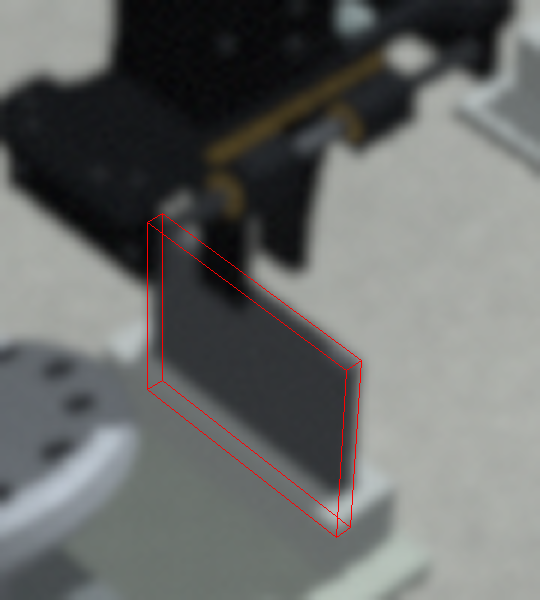

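Request:
carry_out(
  deltas=[
    [[0, 0, 0, 0], [0, 0, 0, 0], [0, 0, 0, 0], [0, 3, 0, 0], [0, 5, 0, 0], [0, 6, 0, 0], [0, 7, 0, 0], [0, 7.5, 0, 0], [0, 7.5, 0, 0]],
  ],
  jaw=-1,
)

```text
time: 17.9
tcp_pos: [566.2, 27.1, 106.4]
orientation: [-0.703, -0.073, 0.072, 0.704]
force: [-8.9, -1.9, 20.5]
gripper_width: 0.5
```

```bash
python3 chk.py
```

```text
17.9 [566.22  27.07 106.37] 0.45 F [-8.87 -1.87 20.51] t7 0.002 M [-0.287  2.07   0.057]
jaw yaw 0.2057 ydir [ 3.e-04  6.e-04 -1.e+00]
```

Request:
carry_out(
  deltas=[
    [[0, -10, 0, 0], [0, -40, 0, 0], [0, -80, 0, 0], [0, -105, -10, 0], [0, -110, -35, 0], [0, -110, -65, 0], [0, -110, -100, 0], [0, -110, -130, 0], [0, -110, -145, 0], [0, -110, -150, 0], [0, -110, -150, 0], [0, -110, -150, 0]],
  ],
  jaw=0.35,
)

```text
time: 19.1
tcp_pos: [596.9, -117.5, 214.4]
orientation: [-0.703, -0.073, 0.074, 0.704]
force: [1.4, 0.1, -0.5]
gripper_width: 58.4
```

```bash
python3 chk.py 575.8 -124.2 129 .206; python3 - <<'E'
from h import *
s=viewer.grab_frame("scene")[:,:,::-1].copy();cv2.imwrite("pics/scene11.png",s)
t=viewer.grab_frame("top")[:,:,::-1].copy();cv2.imwrite("pics/top11.png",t)
im=np.zeros((450,800,3),np.uint8);im[:,:400]=cv2.resize(s[130:355,180:380],None,fx=2,fy=2);im[:,400:]=cv2.resize(t[170:320,260:393],(400,450))
cv2.imwrite("pics/n11.png",im)
E
```

```text
19.1 [ 596.88 -117.49  214.39] 58.42 F [ 1.42  0.11 -0.5 ] t7 0.021 M [ 0.008  0.045 -0.012]
jaw yaw 0.208 ydir [-3.e-04  8.e-04 -1.e+00]
(array([-22.  ,  85.39,  -2.28]), 0.002)
```

View pics/n11.png

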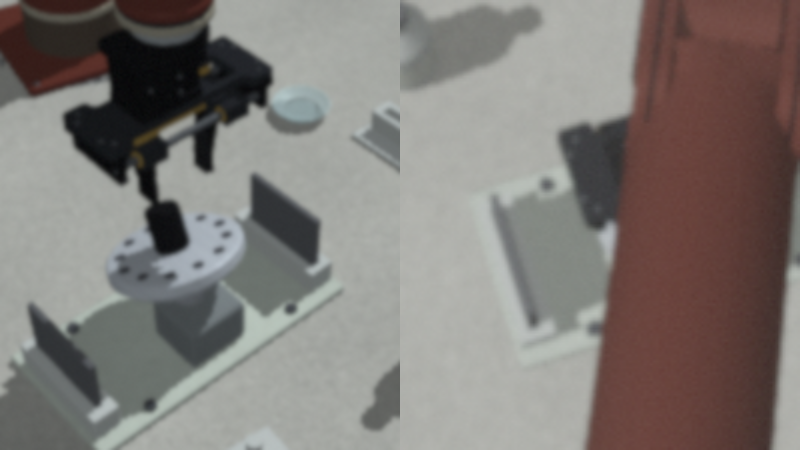

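Request:
carry_out(
  deltas=[
    [[-8, 0, -1, 0], [-18, 5, -2, 0.001], [-22, 15, -2, 0.002], [-22, 35, -2, 0.002], [-22, 55, -2, 0.002], [-22, 72, -2, 0.002], [-22, 82, -2, 0.002], [-22, 85, -2, 0.002], [-22, 85, -2, 0.002], [-22, 85, -2, 0.002]],
  ],
)

```text
time: 20.2
tcp_pos: [576.1, -126.0, 130.3]
orientation: [0.703, 0.072, -0.072, -0.703]
force: [0.1, 0.1, -0.9]
gripper_width: 59.3
```

```bash
python3 chk.py 575.8 -124.2 129 .206; python3 - <<'E'
from h import *
s=viewer.grab_frame("scene")[:,:,::-1].copy();cv2.imwrite("pics/scene12.png",s)
cv2.imwrite("pics/n12.png",cv2.resize(s[200:310,210:330],None,fx=6,fy=5.4,interpolation=cv2.INTER_CUBIC))
E
```

```text
20.2 [ 576.05 -125.97  130.3 ] 59.25 F [ 0.13  0.06 -0.86] t7 0.004 M [0.004 0.012 0.038]
jaw yaw 0.2041 ydir [ 1.1e-03 -1.0e-04 -1.0e+00]
(array([0.11, 1.3 , 1.79]), -0.0019)
```

View pics/n12.png

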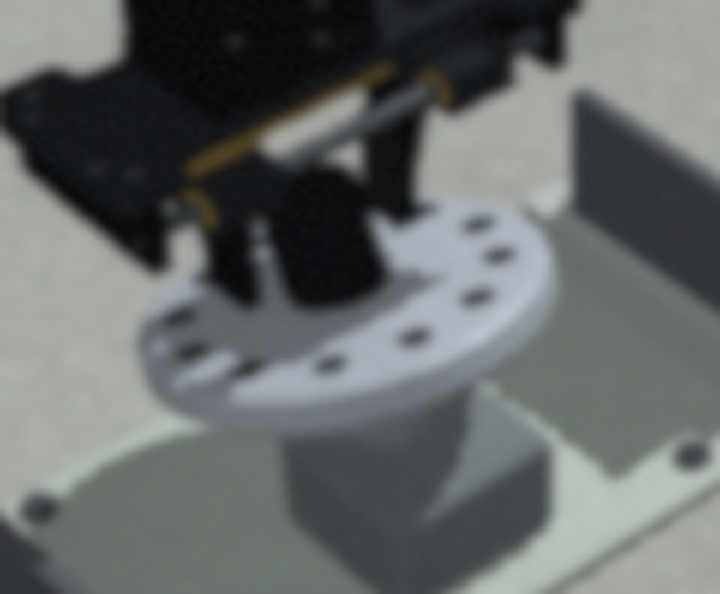

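Request:
carry_out(
  deltas=[
    [[0, 0.5, 1.7, -0.002], [0, 0.5, 1.7, -0.002], [0, 0.5, 1.7, -0.002]],
  ],
)

```text
time: 20.55
tcp_pos: [575.5, -124.1, 129.3]
orientation: [0.703, 0.073, -0.073, -0.703]
force: [-0.2, -0.0, 0.1]
gripper_width: 58.9
```

Request:
carry_out(
  deltas=[
    [[0, 0, 0, 0], [0, 0, 0, 0], [0, 0, 0, 0], [0, 0, 0, 0], [0, 0, 0, 0]],
  ],
  jaw=-1,
  newtons=25,
)

```text
time: 21.05
tcp_pos: [575.4, -124.7, 129.1]
orientation: [0.704, 0.073, -0.073, -0.703]
force: [1.2, -2.8, -1.3]
gripper_width: 37.2
```

```bash
python3 chk.py 575.8 -124.2 129 .206
```

```text
21.05 [ 575.41 -124.7   129.09] 37.21 F [ 1.21 -2.8  -1.27] t7 -0.025 M [-0.451 -0.252  0.051]
jaw yaw 0.2057 ydir [ 3.e-04 -6.e-04 -1.e+00]
(array([0.48, 0.09, 0.41]), -0.0003)
```

Request:
carry_out(
  deltas=[
    [[0, 0, -0.5, 0.03], [0, 0, -0.5, 0.07], [0, 0, -0.5, 0.11]],
  ],
)

```text
time: 21.35
tcp_pos: [575.3, -124.3, 129.1]
orientation: [-0.706, -0.033, 0.033, 0.707]
force: [-1.4, -0.9, 1.7]
gripper_width: 37.2
```

```bash
python3 chk.py
```

```text
21.35 [ 575.35 -124.33  129.08] 37.21 F [-1.4  -0.92  1.67] t7 0.339 M [0.663 0.438 0.511]
jaw yaw 0.0935 ydir [-2.e-04  7.e-04 -1.e+00]
```

Request:
carry_out(
  deltas=[
    [[0, 0, 0, 0.04], [0, 0, 0, 0.08]],
  ],
)

```text
time: 21.55
tcp_pos: [575.2, -124.1, 129.2]
orientation: [-0.707, -0.005, 0.005, 0.707]
force: [-1.2, -1.0, 3.4]
gripper_width: 38.0
```

```bash
python3 chk.py
```

```text
21.55 [ 575.21 -124.13  129.16] 38.03 F [-1.15 -1.01  3.35] t7 0.232 M [1.131 0.381 0.562]
jaw yaw 0.0137 ydir [-6.e-04  9.e-04 -1.e+00]
```

Request:
carry_out(
  deltas=[
    [[0, 0, 0, 0.04], [0, 0, 0, 0.08]],
  ],
)

```text
time: 21.75
tcp_pos: [575.3, -123.9, 129.2]
orientation: [-0.706, 0.024, -0.023, 0.707]
force: [0.4, -0.6, -0.8]
gripper_width: 38.9
```

```bash
python3 chk.py
```

```text
21.75 [ 575.29 -123.9   129.23] 38.94 F [ 0.43 -0.55 -0.84] t7 0.212 M [ 1.127 -0.235  0.57 ]
jaw yaw -0.0662 ydir [-4.0e-04  1.3e-03 -1.0e+00]
```

```bash
cat > feel.py <<'E'
from h import *
import sys,json
H=.195
YAW=.206
u=np.array([-np.sin(.35)*np.cos(YAW),-np.sin(.35)*np.sin(YAW),np.cos(.35)])
P=np.array([577.6+.9,-123.5-.3,141.])/1e3
def tu(s,h=H):
    ref=s['tcp_pos']/1e3+[0,0,h]
    return float((s['wrist_torque']+np.cross(ref-P,s['force']))@u)
def rd(n):
    out=[]
    for i in range(n):
        if n>1 or i: img=viewer.grab_frame("scene")
        out.append(robot.sense())
    return out,(img if n>1 else None)
if __name__=="__main__":
    n=int(sys.argv[1]);ss,img=rd(n)
    F=np.mean([s['force'] for s in ss],0);M=np.mean([s['wrist_torque'] for s in ss],0)
    t=[tu(s) for s in ss];s=ss[-1];R=RR.from_quat(s['orientation']).as_matrix()
    yaw=np.arctan2(-R[0,2],R[1,2])
    print(round(s['time'],2),'yaw',yaw.round(3),'F',F.round(2),'M',M.round(3),'tu %.3f sd %.3f'%(np.mean(t),np.std(t)),'M.u',(M@u).round(3),'t7',np.mean([s['tau'][6] for s in ss]).round(3),'w',round(s['gripper_width'],1),s['tcp_pos'].round(1))
    if img is not None: cv2.imwrite("pics/last.png",img[:,:,::-1])
    open("log.jsonl","a").write(json.dumps(dict(t=s['time'],yaw=float(yaw),F=F.tolist(),M=M.tolist(),tcp=s['tcp_pos'].tolist(),n=n,tag=sys.argv[2] if len(sys.argv)>2 else ''))+"\n")
E
python3 feel.py 6 cw
```

```text
22.05 yaw -0.063 F [-1.74  0.93  2.72] M [1.479 0.252 0.328] tu -0.130 sd 0.045 M.u -0.206 t7 -0.407 w 39.1 [ 575.3 -123.9  129.2]
```

Request:
carry_out(
  deltas=[
    [[0, 0, 0, -0.04], [0, 0, 0, -0.08], [0, 0, 0, -0.12]],
  ],
)

```text
time: 22.35
tcp_pos: [575.6, -124.2, 129.1]
orientation: [-0.707, -0.021, 0.021, 0.707]
force: [0.3, 3.1, -0.7]
gripper_width: 37.8
```

```bash
python3 feel.py 1 ccw
```

```text
22.35 yaw 0.058 F [ 0.31  3.08 -0.66] M [ 0.617 -0.293 -0.215] tu -0.212 sd 0.000 M.u -0.389 t7 -0.588 w 37.8 [ 575.6 -124.2  129.1]
```

Request:
carry_out(
  deltas=[
    [[0, 0, 0, -0.04], [0, 0, 0, -0.08]],
  ],
)

```text
time: 22.55
tcp_pos: [575.7, -124.5, 128.9]
orientation: [0.706, 0.049, -0.049, -0.705]
force: [3.2, 2.3, -2.6]
gripper_width: 37.7
```

```bash
python3 feel.py 1 ccw
```

```text
22.55 yaw 0.138 F [ 3.15  2.25 -2.61] M [ 0.314 -0.702 -0.286] tu -0.230 sd 0.000 M.u -0.324 t7 -0.534 w 37.7 [ 575.7 -124.5  128.9]
```

Request:
carry_out(
  deltas=[
    [[0, 0, 0, -0.04], [0, 0, 0, -0.08]],
  ],
)

```text
time: 22.75
tcp_pos: [575.8, -124.7, 128.9]
orientation: [0.703, 0.077, -0.077, -0.703]
force: [3.6, 2.0, -3.5]
gripper_width: 37.1
```

```bash
python3 feel.py 1 ccw
```

```text
22.75 yaw 0.218 F [ 3.64  2.03 -3.54] M [ 0.029 -0.825 -0.341] tu -0.197 sd 0.000 M.u -0.272 t7 -0.406 w 37.1 [ 575.8 -124.7  128.9]
```

Request:
carry_out(
  deltas=[
    [[0, 0, 0, -0.04], [0, 0, 0, -0.08]],
  ],
)

```text
time: 22.95
tcp_pos: [575.8, -125.0, 128.9]
orientation: [0.7, 0.105, -0.105, -0.699]
force: [0.5, 0.8, -0.5]
gripper_width: 37.4
```

```bash
python3 feel.py 1 ccw
```

```text
22.95 yaw 0.298 F [ 0.51  0.76 -0.55] M [-0.413 -0.302 -0.562] tu -0.329 sd 0.000 M.u -0.367 t7 -0.27 w 37.4 [ 575.8 -125.   128.9]
```

Request:
carry_out(
  deltas=[
    [[0, 0, 0, -0.04], [0, 0, 0, -0.08]],
  ],
)

```text
time: 23.15
tcp_pos: [575.7, -125.3, 129.0]
orientation: [0.695, 0.133, -0.133, -0.694]
force: [-0.9, 0.5, 2.0]
gripper_width: 37.6
```

```bash
python3 feel.py 1 ccw
```

```text
23.15 yaw 0.377 F [-0.89  0.54  2.01] M [-0.701  0.033 -0.581] tu -0.270 sd 0.000 M.u -0.313 t7 -0.212 w 37.6 [ 575.7 -125.3  129. ]
```

Request:
carry_out(
  deltas=[
    [[0, 0, 0, -0.04], [0, 0, 0, -0.08]],
  ],
)

```text
time: 23.35
tcp_pos: [575.8, -125.5, 129.1]
orientation: [0.689, 0.16, -0.16, -0.688]
force: [-0.7, 0.4, 0.9]
gripper_width: 38.6
```

```bash
python3 feel.py 1 ccw
```

```text
23.35 yaw 0.457 F [-0.7   0.36  0.93] M [-0.959 -0.283 -0.678] tu -0.266 sd 0.000 M.u -0.295 t7 -0.133 w 38.6 [ 575.8 -125.5  129.1]
```

Request:
carry_out(
  deltas=[
    [[0, 0, 0, 0.04], [0, 0, 0, 0.08], [0, 0, 0, 0.12]],
  ],
)

```text
time: 23.65
tcp_pos: [575.6, -125.2, 129.1]
orientation: [0.698, 0.118, -0.118, -0.697]
force: [0.5, -1.0, 1.6]
gripper_width: 37.5
```

```bash
python3 feel.py 1 cw
```

```text
23.65 yaw 0.335 F [ 0.53 -1.02  1.63] M [0.079 0.214 0.175] tu 0.057 sd 0.000 M.u 0.122 t7 0.608 w 37.5 [ 575.6 -125.2  129.1]
```

Request:
carry_out(
  deltas=[
    [[0, 0, 0, 0.04], [0, 0, 0, 0.08]],
  ],
)

```text
time: 23.85
tcp_pos: [575.6, -124.9, 129.0]
orientation: [0.702, 0.09, -0.09, -0.701]
force: [2.2, 0.1, -2.0]
gripper_width: 37.6
```

```bash
python3 feel.py 1 cw
```

```text
23.85 yaw 0.255 F [ 2.15  0.09 -2.02] M [ 0.572 -0.254  0.281] tu 0.069 sd 0.000 M.u 0.089 t7 0.535 w 37.6 [ 575.6 -124.9  129. ]
```

Request:
carry_out(
  deltas=[
    [[0, 0, 0, 0.04], [0, 0, 0, 0.08]],
  ],
)

```text
time: 24.05
tcp_pos: [575.5, -124.6, 129.0]
orientation: [0.704, 0.062, -0.062, -0.704]
force: [1.4, 1.4, -0.1]
gripper_width: 37.2
```

```bash
python3 feel.py 1 cw
```

```text
24.05 yaw 0.175 F [ 1.38  1.38 -0.11] M [ 0.98  -0.075  0.275] tu -0.001 sd 0.000 M.u -0.066 t7 0.408 w 37.2 [ 575.5 -124.6  129. ]
```

Request:
carry_out(
  deltas=[
    [[0, 0, 0, 0.04], [0, 0, 0, 0.08]],
  ],
)

```text
time: 24.25
tcp_pos: [575.5, -124.3, 129.0]
orientation: [-0.706, -0.034, 0.034, 0.706]
force: [-2.8, 1.2, 2.4]
gripper_width: 37.7
```

```bash
python3 feel.py 1 cw
```

```text
24.25 yaw 0.096 F [-2.79  1.16  2.45] M [1.095 0.618 0.508] tu 0.169 sd 0.000 M.u 0.066 t7 0.305 w 37.7 [ 575.5 -124.3  129. ]
```

Request:
carry_out(
  deltas=[
    [[0, 0, 0, 0.04], [0, 0, 0, 0.08]],
  ],
)

```text
time: 24.45
tcp_pos: [575.3, -124.2, 129.1]
orientation: [-0.707, -0.005, 0.006, 0.707]
force: [-2.1, 1.6, 2.7]
gripper_width: 38.2
```

```bash
python3 feel.py 1 cw
```

```text
24.45 yaw 0.016 F [-2.12  1.55  2.66] M [1.601 0.482 0.609] tu 0.118 sd 0.000 M.u 0.001 t7 0.242 w 38.2 [ 575.3 -124.2  129.1]
```

Request:
carry_out(
  deltas=[
    [[0, 0, 0, 0.04], [0, 0, 0, 0.08]],
  ],
)

```text
time: 24.65
tcp_pos: [575.4, -124.0, 129.1]
orientation: [-0.706, 0.023, -0.023, 0.707]
force: [-3.1, 2.4, 5.9]
gripper_width: 38.8
```

```bash
python3 feel.py 1 cw
```

```text
24.65 yaw -0.064 F [-3.06  2.44  5.86] M [1.785 0.559 0.649] tu 0.152 sd 0.000 M.u -0.028 t7 0.16 w 38.8 [ 575.4 -124.   129.1]
```

Request:
carry_out(
  deltas=[
    [[0, 0, 0, 0], [0, 0, 0, 0], [0, 0, 0, -0.1], [0, 0, 0, -0.23], [0, 0, 0, -0.36], [0, 0, 0, -0.49], [0, 0, 0, -0.52], [0, 0, 0, -0.52]],
  ],
  jaw=0.15,
)

```text
time: 25.45
tcp_pos: [575.4, -125.2, 129.0]
orientation: [0.689, 0.159, -0.159, -0.689]
force: [-0.3, 0.2, -0.2]
gripper_width: 49.9
```

Request:
carry_out(
  deltas=[
    [[0, 0, 0, 0], [0, 0, 0, 0], [0, 0, 0, 0], [0, 0, 0, 0]],
  ],
  jaw=-1,
)

```text
time: 25.85
tcp_pos: [575.7, -125.4, 129.1]
orientation: [0.689, 0.16, -0.159, -0.688]
force: [3.5, -3.2, -2.6]
gripper_width: 38.6
```

```bash
python3 chk.py 575.5 -124.5 129 .46; python3 feel.py 1 grip; python3 - <<'E'
from h import *
s=viewer.grab_frame("scene")[:,:,::-1].copy();cv2.imwrite("pics/scene13.png",s)
cv2.imwrite("pics/n13.png",cv2.resize(s[200:310,210:330],None,fx=6,fy=5.4,interpolation=cv2.INTER_CUBIC))
E
```

```text
25.85 [ 575.68 -125.4   129.07] 38.59 F [ 3.5  -3.25 -2.58] t7 0.232 M [-1.049 -0.626 -0.241]
jaw yaw 0.4549 ydir [ 7.0e-04 -1.1e-03 -1.0e+00]
(array([0.24, 0.07, 0.89]), -0.0051)
25.85 yaw 0.455 F [ 3.5  -3.25 -2.58] M [-1.049 -0.626 -0.241] tu -0.062 sd 0.000 M.u 0.17 t7 0.232 w 38.6 [ 575.7 -125.4  129.1]
```

View pics/n13.png

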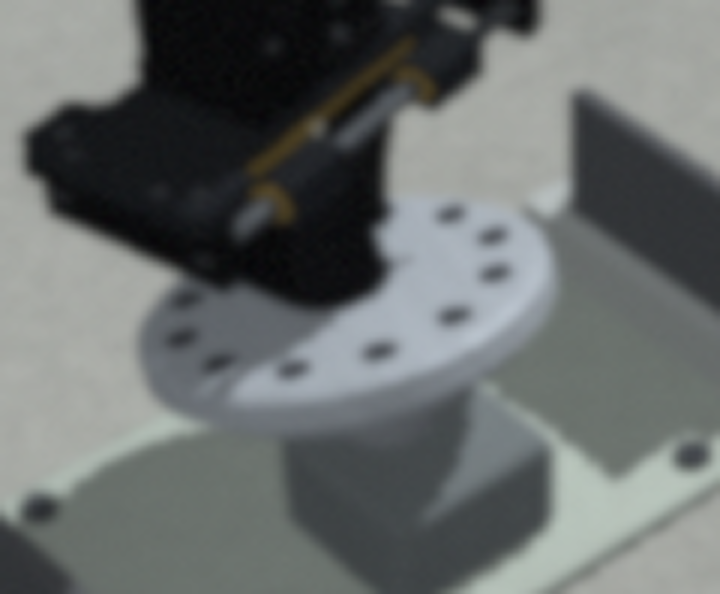

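```bash
cat > holes.py <<'E'
from h import *
import sys
YAW=.206
u=np.array([-np.sin(.35)*np.cos(YAW),-np.sin(.35)*np.sin(YAW),np.cos(.35)])
k=np.array([577.6,-123.5,141.1]);cov=k-26*u
low=np.array([-np.cos(.35)*np.cos(YAW),-np.cos(.35)*np.sin(YAW),-np.sin(.35)]) # downhill dir in disc plane
e2=np.cross(u,low)
def ang(fn,n="scene",r=60):
    g=cv2.GaussianBlur(cv2.cvtColor(cv2.imread(fn),6).astype(np.float32),(0,0),.5)
    best=[]
    for a in np.radians(np.arange(0,30,.5)):
        sc=[]
        for i in range(12):
            b=a+i*np.pi/6
            f=lambda rr,bb:proj(n,cov+rr*(np.cos(bb)*low+np.sin(bb)*e2))[0]
            smp=lambda p:float(cv2.getRectSubPix(g,(1,1),(float(p[0]),float(p[1])))[0,0])
            c=smp(f(r,b));s=min(smp(f(r,b-.2)),smp(f(r,b+.2)))
            sc.append(min(max(s-c,-30),60) if s>60 else 0)
        best.append((np.sum(sc),np.degrees(a)))
    return max(best)
if __name__=="__main__":
    for fn in sys.argv[1:]:
        print(fn,[tuple(np.round(ang(fn,r=r),1)) for r in(57,59,61,63)])
E
python3 holes.py pics/scene0.png pics/scene11.png pics/scene12.png pics/scene13.png pics/last.png
```

```text
pics/scene0.png [(np.float64(342.1), np.float64(21.5)), (np.float64(355.2), np.float64(22.0)), (np.float64(302.9), np.float64(22.0)), (np.float64(219.8), np.float64(22.5))]
pics/scene11.png [(np.float64(333.7), np.float64(22.0)), (np.float64(358.7), np.float64(22.0)), (np.float64(304.1), np.float64(22.0)), (np.float64(212.9), np.float64(22.5))]
pics/scene12.png [(np.float64(287.4), np.float64(21.5)), (np.float64(285.7), np.float64(22.0)), (np.float64(237.1), np.float64(22.0)), (np.float64(175.9), np.float64(22.0))]
pics/scene13.png [(np.float64(290.1), np.float64(9.0)), (np.float64(300.6), np.float64(9.0)), (np.float64(246.6), np.float64(9.0)), (np.float64(179.1), np.float64(10.0))]
pics/last.png [(np.float64(270.1), np.float64(11.0)), (np.float64(245.6), np.float64(11.0)), (np.float64(183.7), np.float64(12.0)), (np.float64(111.0), np.float64(11.5))]
```

Request:
carry_out(
  deltas=[
    [[0, 0, 0, 0.04], [0, 0, 0, 0.08], [0, 0, 0, 0.12]],
  ],
)

```text
time: 26.2
tcp_pos: [575.3, -125.2, 129.1]
orientation: [0.697, 0.118, -0.118, -0.697]
force: [-1.0, -3.4, 0.2]
gripper_width: 38.0
```

```bash
python3 feel.py 1 cw2
```

```text
26.2 yaw 0.334 F [-0.98 -3.39  0.2 ] M [-0.626  0.136  0.186] tu 0.189 sd 0.000 M.u 0.375 t7 0.616 w 38.0 [ 575.3 -125.2  129.1]
```

Request:
carry_out(
  deltas=[
    [[0, 0, 0, 0.04], [0, 0, 0, 0.08]],
  ],
)

```text
time: 26.4
tcp_pos: [575.2, -124.9, 129.0]
orientation: [0.701, 0.09, -0.09, -0.701]
force: [2.7, -3.0, -1.5]
gripper_width: 37.5
```

```bash
python3 feel.py 1 cw2
```

```text
26.4 yaw 0.254 F [ 2.69 -3.05 -1.47] M [-0.233 -0.356  0.306] tu 0.181 sd 0.000 M.u 0.39 t7 0.522 w 37.5 [ 575.2 -124.9  129. ]
```

Request:
carry_out(
  deltas=[
    [[0, 0, 0, 0.04], [0, 0, 0, 0.08]],
  ],
)

```text
time: 26.6
tcp_pos: [575.3, -124.6, 129.0]
orientation: [-0.704, -0.062, 0.062, 0.704]
force: [-1.0, -2.4, 0.8]
gripper_width: 37.3
```

```bash
python3 feel.py 1 cw2
```

```text
26.6 yaw 0.175 F [-0.98 -2.36  0.79] M [0.005 0.336 0.425] tu 0.248 sd 0.000 M.u 0.374 t7 0.392 w 37.3 [ 575.3 -124.6  129. ]
```

Request:
carry_out(
  deltas=[
    [[0, 0, 0, 0.04], [0, 0, 0, 0.08]],
  ],
)

```text
time: 26.8
tcp_pos: [575.2, -124.3, 129.0]
orientation: [-0.706, -0.033, 0.034, 0.707]
force: [1.4, -3.2, -0.3]
gripper_width: 37.6
```

```bash
python3 feel.py 1 cw2
```

```text
26.8 yaw 0.095 F [ 1.37 -3.16 -0.32] M [0.581 0.013 0.611] tu 0.176 sd 0.000 M.u 0.378 t7 0.25 w 37.6 [ 575.2 -124.3  129. ]
```

Request:
carry_out(
  deltas=[
    [[0, 0, 0, 0.04], [0, 0, 0, 0.08]],
  ],
)

```text
time: 27.0
tcp_pos: [575.1, -124.1, 129.1]
orientation: [-0.707, -0.005, 0.006, 0.707]
force: [-0.9, -1.1, 1.9]
gripper_width: 38.1
```

```bash
python3 feel.py 1 cw2
```

```text
27.0 yaw 0.015 F [-0.95 -1.12  1.93] M [0.902 0.298 0.644] tu 0.227 sd 0.000 M.u 0.281 t7 0.198 w 38.1 [ 575.1 -124.1  129.1]
```

Request:
carry_out(
  deltas=[
    [[0, 0, 0, 0.04], [0, 0, 0, 0.08]],
  ],
)

```text
time: 27.2
tcp_pos: [575.2, -123.9, 129.2]
orientation: [-0.706, 0.023, -0.023, 0.707]
force: [0.1, -1.1, 0.5]
gripper_width: 38.7
```

```bash
python3 feel.py 1 cw2
```

```text
27.2 yaw -0.065 F [ 0.1  -1.06  0.48] M [1.027 0.152 0.611] tu 0.155 sd 0.000 M.u 0.218 t7 0.142 w 38.7 [ 575.2 -123.9  129.2]
```

```bash
python3 - <<'E'
from h import *
s=viewer.grab_frame("scene")[:,:,::-1].copy();cv2.imwrite("pics/scene14.png",s)
E
python3 holes.py pics/scene14.png
```

```text
pics/scene14.png [(np.float64(272.9), np.float64(20.0)), (np.float64(263.0), np.float64(20.5)), (np.float64(191.4), np.float64(19.0)), (np.float64(117.2), np.float64(18.5))]
```

Request:
carry_out(
  deltas=[
    [[0, 0, 0, -0.04], [0, 0, 0, -0.08], [0, 0, 0, -0.12]],
  ],
)

```text
time: 27.55
tcp_pos: [575.2, -124.2, 129.2]
orientation: [-0.707, -0.021, 0.021, 0.707]
force: [1.9, 0.5, 0.1]
gripper_width: 37.9
```

```bash
python3 feel.py 1 ccw2
```

```text
27.55 yaw 0.059 F [1.9  0.49 0.09] M [-0.025 -0.382 -0.208] tu -0.155 sd 0.000 M.u -0.161 t7 -0.617 w 37.9 [ 575.2 -124.2  129.2]
```

Request:
carry_out(
  deltas=[
    [[0, 0, 0, -0.04], [0, 0, 0, -0.08]],
  ],
)

```text
time: 27.75
tcp_pos: [575.2, -124.5, 129.1]
orientation: [-0.705, -0.049, 0.049, 0.706]
force: [1.1, -0.7, -1.2]
gripper_width: 37.4
```

```bash
python3 feel.py 1 ccw2
```

```text
27.75 yaw 0.138 F [ 1.07 -0.69 -1.21] M [-0.294 -0.44  -0.253] tu -0.162 sd 0.000 M.u -0.108 t7 -0.563 w 37.4 [ 575.2 -124.5  129.1]
```

Request:
carry_out(
  deltas=[
    [[0, 0, 0, -0.04], [0, 0, 0, -0.08]],
  ],
)

```text
time: 27.95
tcp_pos: [575.3, -124.8, 129.1]
orientation: [0.703, 0.077, -0.077, -0.703]
force: [1.5, -1.3, -2.6]
gripper_width: 37.6
```

```bash
python3 feel.py 1 ccw2
```

```text
27.95 yaw 0.218 F [ 1.47 -1.28 -2.64] M [-0.625 -0.571 -0.348] tu -0.170 sd 0.000 M.u -0.077 t7 -0.405 w 37.6 [ 575.3 -124.8  129.1]
```

Request:
carry_out(
  deltas=[
    [[0, 0, 0, -0.04], [0, 0, 0, -0.08]],
  ],
)

```text
time: 28.15
tcp_pos: [575.4, -125.1, 129.2]
orientation: [0.7, 0.105, -0.105, -0.699]
force: [-1.6, -1.8, 2.3]
gripper_width: 37.4
```

```bash
python3 feel.py 1 ccw2
```

```text
28.15 yaw 0.298 F [-1.59 -1.8   2.29] M [-1.225  0.053 -0.483] tu -0.132 sd 0.000 M.u -0.046 t7 -0.306 w 37.4 [ 575.4 -125.1  129.2]
```

Request:
carry_out(
  deltas=[
    [[0, 0, 0, -0.04], [0, 0, 0, -0.08]],
  ],
)

```text
time: 28.35
tcp_pos: [575.2, -125.4, 129.3]
orientation: [0.695, 0.133, -0.133, -0.694]
force: [1.1, -1.0, -1.6]
gripper_width: 38.1
```

```bash
python3 feel.py 1 ccw2
```

```text
28.35 yaw 0.377 F [ 1.08 -1.02 -1.61] M [-1.101 -0.595 -0.518] tu -0.148 sd 0.000 M.u -0.075 t7 -0.229 w 38.1 [ 575.2 -125.4  129.3]
```

Request:
carry_out(
  deltas=[
    [[0, 0, 0, -0.04], [0, 0, 0, -0.08]],
  ],
)

```text
time: 28.55
tcp_pos: [575.3, -125.5, 129.4]
orientation: [0.689, 0.16, -0.16, -0.688]
force: [1.5, -1.1, -0.2]
gripper_width: 38.7
```

```bash
python3 feel.py 1 ccw2
```

```text
28.55 yaw 0.457 F [ 1.52 -1.06 -0.18] M [-1.285 -0.708 -0.554] tu -0.118 sd 0.000 M.u -0.039 t7 -0.233 w 38.7 [ 575.3 -125.5  129.4]
```

```bash
python3 - <<'E'
from h import *
s=viewer.grab_frame("scene")[:,:,::-1].copy();cv2.imwrite("pics/scene15.png",s)
E
python3 holes.py pics/scene15.png
cat > reg.py <<'E'
import json,numpy as np
from feel import u,P
L=[json.loads(l) for l in open("log.jsonl")]
# add first three cw samples
pre=[(.0935,[-1.4,-.92,1.67],[.663,.438,.511],[575.35,-124.33,129.08]),(.0137,[-1.15,-1.01,3.35],[1.131,.381,.562],[575.21,-124.13,129.16]),(-.0662,[.43,-.55,-.84],[1.127,-.235,.57],[575.29,-123.9,129.23])]
S=[]
for y,F,M,t in pre:S.append(('cw0',y,F,M,t))
for d in L:
    if d['n']==1 and d['tag']!='grip':S.append((d['tag'],d['yaw'],d['F'],d['M'],d['tcp']))
def phi(tag,y):
    seg=SEG[tag];return np.interp(y,seg[0],seg[1])
R=np.radians
SEG={'cw0':([-.065,.206],[R(-11),0]),'ccw':([-.065,.457],[R(-11),R(9)]),'cw':([-.065,.457],[R(-13),R(9)]),
'cw2':([-.065,.457],[R(-32),R(-13)]),'ccw2':([-.065,.457],[R(-32),R(-13)])}
E
python3 - <<'E'
from reg import *
yl=np.array([-np.sin(.206),np.cos(.206),0]);xl=np.array([np.cos(.206),np.sin(.206),0])
rows=[];b=[]
for tag,y,F,M,t in S:
    s=-1 if 'ccw' not in tag else 1   # sign of phidot
    ph=phi(tag,y);F=np.array(F);M=np.array(M)
    ref=np.array(t)/1e3
    base=(M+np.cross(ref-P,F))@u      # moment about axis if ref at TCP ; plus h*(z x F).u
    g=np.cross([0,0,1],F)@u
    rows.append([-s,-np.sin(ph),-np.cos(ph),-g]);b.append(base)
rows=np.array(rows);b=np.array(b)
x,r,_,_=np.linalg.lstsq(rows,b,rcond=None);C=np.linalg.inv(rows.T@rows)*r/(len(b)-4)
print("fr,a,b,h",x.round(3),np.sqrt(np.diag(C)).round(3),"rms",np.sqrt(r/len(b)))
for h in(.15,.175,.195,.215,.24):
    x,r,_,_=np.linalg.lstsq(rows[:,:3],b+h*-rows[:,3],rcond=None)
    print(h,x.round(3),"A",np.hypot(x[1],x[2]).round(3),"psi at phi0",np.arctan2(x[2],x[1]).round(2),r)
E
```

```text
pics/scene15.png [(np.float64(303.8), np.float64(10.0)), (np.float64(302.4), np.float64(10.5)), (np.float64(255.8), np.float64(11.0)), (np.float64(183.9), np.float64(11.0))]
fr,a,b,h [0.162 0.22  0.074 0.206] [0.009 0.051 0.013 0.018] rms [0.04220426]
0.15 [0.167 0.301 0.085] A 0.313 psi at phi0 0.28 [0.06889627]
0.175 [0.165 0.265 0.08 ] A 0.277 psi at phi0 0.29 [0.05439366]
0.195 [0.163 0.236 0.076] A 0.248 psi at phi0 0.31 [0.04884845]
0.215 [0.161 0.207 0.072] A 0.219 psi at phi0 0.34 [0.04868712]
0.24 [0.159 0.17  0.068] A 0.183 psi at phi0 0.38 [0.05605655]
```

Request:
carry_out(
  deltas=[
    [[0, 0, 0, 0.05], [0, 0, 0, 0.11], [0, 0, 0, 0.18], [0, 0, 0, 0.25], [0, 0, 0, 0.32], [0, 0, 0, 0.39], [0, 0, 0, 0.46], [0, 0, 0, 0.53], [0, 0, 0, 0.6], [0, 0, 0, 0.6]],
  ],
  newtons=35,
)

```text
time: 29.6
tcp_pos: [575.3, -123.7, 129.3]
orientation: [-0.705, 0.051, -0.051, 0.706]
force: [-3.5, 0.7, 5.0]
gripper_width: 38.9
```

Request:
carry_out(
  deltas=[
    [[0, 0, 0, 0], [0, 0, 0, 0], [0, 0, 0, -0.12], [0, 0, 0, -0.26], [0, 0, 0, -0.4], [0, 0, 0, -0.54], [0, 0, 0, -0.64], [0, 0, 0, -0.64]],
  ],
  jaw=0.15,
)

```text
time: 30.4
tcp_pos: [575.3, -124.9, 128.9]
orientation: [0.685, 0.174, -0.174, -0.685]
force: [-0.4, -0.3, 0.4]
gripper_width: 49.7
```

Request:
carry_out(
  deltas=[
    [[0, 0, 0, 0], [0, 0, 0, 0], [0, 0, 0, 0], [0, 0, 0, 0]],
  ],
  jaw=-1,
)

```text
time: 30.8
tcp_pos: [575.7, -125.5, 129.0]
orientation: [0.686, 0.173, -0.173, -0.685]
force: [3.2, -2.8, -3.9]
gripper_width: 38.8
```

```bash
python3 chk.py 575.5 -124.6 129 .49;python3 - <<'E'
from h import *
s=viewer.grab_frame("scene")[:,:,::-1].copy();cv2.imwrite("pics/scene16.png",s)
E
python3 holes.py pics/scene16.png
```

```text
30.8 [ 575.69 -125.47  129.01] 38.82 F [ 3.19 -2.82 -3.88] t7 0.306 M [-1.165 -0.831 -0.334]
jaw yaw 0.4946 ydir [ 7.0e-04 -1.2e-03 -1.0e+00]
(array([0.25, 0.01, 0.86]), 0.0046)
pics/scene16.png [(np.float64(313.2), np.float64(15.5)), (np.float64(315.4), np.float64(15.5)), (np.float64(273.4), np.float64(16.0)), (np.float64(193.2), np.float64(16.0))]
```

Request:
carry_out(
  deltas=[
    [[0, 0, -0.6, 0.04], [0, 0, -0.6, 0.08], [0, 0, -0.6, 0.12]],
  ],
)

```text
time: 31.15
tcp_pos: [575.3, -125.3, 129.1]
orientation: [-0.695, -0.131, 0.132, 0.695]
force: [2.0, -3.9, -6.0]
gripper_width: 37.8
```

```bash
python3 feel.py 1 cw3
```

```text
31.15 yaw 0.374 F [ 1.97 -3.88 -5.95] M [-0.829 -0.675  0.232] tu 0.292 sd 0.000 M.u 0.543 t7 0.562 w 37.8 [ 575.3 -125.3  129.1]
```

Request:
carry_out(
  deltas=[
    [[0, 0, 0, 0.05], [0, 0, 0, 0.1]],
  ],
)

```text
time: 31.35
tcp_pos: [575.3, -125.0, 128.9]
orientation: [-0.7, -0.096, 0.097, 0.701]
force: [-2.1, -1.4, 0.1]
gripper_width: 37.5
```

```bash
python3 feel.py 1 cw3
```

```text
31.35 yaw 0.274 F [-2.13 -1.39  0.14] M [0.138 0.426 0.38 ] tu 0.224 sd 0.000 M.u 0.28 t7 0.656 w 37.5 [ 575.3 -125.   128.9]
```

Request:
carry_out(
  deltas=[
    [[0, 0, 0, 0.05], [0, 0, 0, 0.1]],
  ],
)

```text
time: 31.55
tcp_pos: [575.3, -124.6, 128.9]
orientation: [-0.704, -0.061, 0.062, 0.705]
force: [-3.0, -2.4, 2.3]
gripper_width: 37.3
```

```bash
python3 feel.py 1 cw3
```

```text
31.55 yaw 0.175 F [-2.98 -2.39  2.29] M [0.302 0.789 0.46 ] tu 0.172 sd 0.000 M.u 0.275 t7 0.456 w 37.3 [ 575.3 -124.6  128.9]
```

Request:
carry_out(
  deltas=[
    [[0, 0, 0, 0.05], [0, 0, 0, 0.1]],
  ],
)

```text
time: 31.75
tcp_pos: [575.2, -124.2, 129.0]
orientation: [-0.706, -0.026, 0.027, 0.707]
force: [-1.0, -1.4, 1.0]
gripper_width: 37.3
```

```bash
python3 feel.py 1 cw3
```

```text
31.75 yaw 0.075 F [-1.02 -1.38  0.99] M [1.226 0.381 0.803] tu 0.248 sd 0.000 M.u 0.316 t7 0.261 w 37.3 [ 575.2 -124.2  129. ]
```

Request:
carry_out(
  deltas=[
    [[0, 0, 0, 0.05], [0, 0, 0, 0.1]],
  ],
)

```text
time: 31.95
tcp_pos: [575.1, -124.0, 129.1]
orientation: [-0.706, 0.009, -0.008, 0.708]
force: [0.2, -1.3, -0.9]
gripper_width: 37.8
```

```bash
python3 feel.py 1 cw3
```

```text
31.95 yaw -0.025 F [ 0.22 -1.28 -0.9 ] M [1.289 0.079 0.819] tu 0.254 sd 0.000 M.u 0.331 t7 0.177 w 37.8 [ 575.1 -124.   129.1]
```

Request:
carry_out(
  deltas=[
    [[0, 0, 0, 0.05], [0, 0, 0, 0.1]],
  ],
)

```text
time: 32.15
tcp_pos: [575.0, -123.8, 129.3]
orientation: [-0.705, 0.045, -0.043, 0.707]
force: [-4.0, -0.7, 4.9]
gripper_width: 38.9
```

```bash
python3 feel.py 1 cw3;python3 - <<'E'
from h import *
s=viewer.grab_frame("scene")[:,:,::-1].copy();cv2.imwrite("pics/scene17.png",s)
E
python3 holes.py pics/scene17.png
```

```text
32.15 yaw -0.125 F [-4.   -0.71  4.87] M [1.896 0.802 0.864] tu 0.128 sd 0.000 M.u 0.119 t7 0.083 w 38.9 [ 575.  -123.8  129.3]
pics/scene17.png [(np.float64(239.4), np.float64(21.0)), (np.float64(222.5), np.float64(21.0)), (np.float64(167.2), np.float64(21.5)), (np.float64(91.7), np.float64(22.5))]
```

Request:
carry_out(
  deltas=[
    [[0, 0, 0, -0.05], [0, 0, 0, -0.1], [0, 0, 0, -0.15]],
  ],
)

```text
time: 32.5
tcp_pos: [575.4, -124.2, 129.0]
orientation: [-0.707, -0.01, 0.011, 0.707]
force: [-1.4, 1.5, 3.5]
gripper_width: 37.7
```

```bash
python3 feel.py 1 ccw3
```

```text
32.5 yaw 0.03 F [-1.4   1.46  3.46] M [ 0.243  0.472 -0.105] tu -0.111 sd 0.000 M.u -0.214 t7 -0.848 w 37.7 [ 575.4 -124.2  129. ]
```

Request:
carry_out(
  deltas=[
    [[0, 0, 0, -0.05], [0, 0, 0, -0.1]],
  ],
)

```text
time: 32.7
tcp_pos: [575.5, -124.5, 128.9]
orientation: [-0.705, -0.045, 0.046, 0.706]
force: [0.2, 1.5, -3.6]
gripper_width: 37.5
```

```bash
python3 feel.py 1 ccw3
```

```text
32.7 yaw 0.129 F [ 0.24  1.45 -3.6 ] M [ 0.097 -0.24  -0.206] tu -0.127 sd 0.000 M.u -0.209 t7 -0.763 w 37.5 [ 575.5 -124.5  128.9]
```

Request:
carry_out(
  deltas=[
    [[0, 0, 0, -0.05], [0, 0, 0, -0.1]],
  ],
)

```text
time: 32.9
tcp_pos: [575.6, -124.8, 128.9]
orientation: [-0.702, -0.081, 0.081, 0.703]
force: [0.5, 0.1, -2.8]
gripper_width: 37.7
```

```bash
python3 feel.py 1 ccw3
```

```text
32.9 yaw 0.229 F [ 0.48  0.08 -2.78] M [-0.601 -0.315 -0.503] tu -0.250 sd 0.000 M.u -0.249 t7 -0.533 w 37.7 [ 575.6 -124.8  128.9]
```

Request:
carry_out(
  deltas=[
    [[0, 0, 0, -0.05], [0, 0, 0, -0.1]],
  ],
)

```text
time: 33.1
tcp_pos: [575.5, -125.1, 129.0]
orientation: [0.698, 0.115, -0.116, -0.698]
force: [-1.7, 0.1, 3.7]
gripper_width: 37.4
```

```bash
python3 feel.py 1 ccw3
```

```text
33.1 yaw 0.329 F [-1.71  0.1   3.67] M [-1.194  0.161 -0.594] tu -0.142 sd 0.000 M.u -0.168 t7 -0.347 w 37.4 [ 575.5 -125.1  129. ]
```

Request:
carry_out(
  deltas=[
    [[0, 0, 0, -0.05], [0, 0, 0, -0.1]],
  ],
)

```text
time: 33.3
tcp_pos: [575.7, -125.3, 129.2]
orientation: [0.691, 0.15, -0.15, -0.691]
force: [-4.8, 1.1, 4.0]
gripper_width: 38.2
```

```bash
python3 feel.py 1 ccw3
```

```text
33.3 yaw 0.428 F [-4.77  1.14  3.96] M [-1.433  0.195 -0.666] tu -0.036 sd 0.000 M.u -0.159 t7 -0.251 w 38.2 [ 575.7 -125.3  129.2]
```

Request:
carry_out(
  deltas=[
    [[0, 0, 0, -0.05], [0, 0, 0, -0.1]],
  ],
)

```text
time: 33.5
tcp_pos: [575.7, -125.6, 129.4]
orientation: [0.683, 0.185, -0.185, -0.682]
force: [-4.4, 0.5, 3.7]
gripper_width: 38.6
```

```bash
python3 feel.py 1 ccw3;python3 - <<'E'
from h import *
s=viewer.grab_frame("scene")[:,:,::-1].copy();cv2.imwrite("pics/scene18.png",s)
E
python3 holes.py pics/scene18.png
```

```text
33.5 yaw 0.528 F [-4.38  0.54  3.66] M [-1.541 -0.019 -0.821] tu -0.171 sd 0.000 M.u -0.253 t7 -0.215 w 38.6 [ 575.7 -125.6  129.4]
pics/scene18.png [(np.float64(305.3), np.float64(20.0)), (np.float64(323.0), np.float64(20.5)), (np.float64(270.1), np.float64(21.0)), (np.float64(197.2), np.float64(21.0))]
```

```bash
cat >> reg.py <<'E'
SEG.update({'cw3':([-.125,.495],[R(-60.8),R(-36.4)]),'ccw3':([-.125,.53],[R(-60.8),R(-31.7)])})
from scipy.optimize import least_squares
def run():
    rows=[];b=[]
    for tag,y,F,M,t in S:
        s=1 if 'ccw' in tag else -1
        ph=phi(tag,y);F=np.array(F);M=np.array(M);ref=np.array(t)/1e3
        rows.append([s,ph,*np.cross([0,0,1],F)@u*np.ones(1),F@u*0, np.cross(u,F)@[0,0,0]]);b.append((M+np.cross(ref-P,F))@u)
    rows=np.array(rows);b=np.array(b)
    for prior in(None,.11):
        def f(p): # fr, A, psi0, h, bias
            m=-p[0]*rows[:,0]-p[1]*np.sin(rows[:,1]+p[2])-p[3]*rows[:,2]+p[4]
            r=(m-b)/.043
            return np.r_[r,(p[3]-.2)/.01,(p[0]-.15)/.01,p[4]/.01]+0 if prior is None else np.r_[r,(p[3]-.2)/.01,(p[0]-.15)/.01,p[4]/.01,(p[1]-.11)/.013]
        s=least_squares(f,[.15,.11,.4,.2,0]);C=np.linalg.inv(s.jac.T@s.jac)
        print("fr A psi0 h bias",s.x.round(3),np.sqrt(np.diag(C)).round(3),"bottom at phi deg",np.degrees(-s.x[2]).round(1),"cost",round(2*s.cost,1),len(b))
    return
if __name__=="__main__":run()
E
python3 reg.py
```

```text
fr A psi0 h bias [ 0.16   0.133  0.418  0.21  -0.003] [0.006 0.021 0.097 0.008 0.01 ] bottom at phi deg -23.9 cost 61.5 39
fr A psi0 h bias [ 0.16   0.116  0.424  0.211 -0.003] [0.006 0.011 0.111 0.008 0.01 ] bottom at phi deg -24.3 cost 62.4 39
```

Request:
carry_out(
  deltas=[
    [[0, 0, 0, 0], [0, 0, 0.6, 0], [0, 0, 0.6, 0.12], [0, 0, 0.6, 0.26], [0, 0, 0.6, 0.4], [0, 0, 0.6, 0.54], [0, 0, 0.6, 0.64], [0, 0, 0.6, 0.64]],
  ],
  jaw=0.15,
)

```text
time: 34.35
tcp_pos: [575.3, -124.0, 128.8]
orientation: [-0.706, 0.041, -0.041, 0.706]
force: [-0.2, -0.2, -0.4]
gripper_width: 49.9
```

Request:
carry_out(
  deltas=[
    [[0, 0, 0, 0], [0, 0, 0, 0], [0, 0, 0, 0], [0, 0, 0, 0]],
  ],
  jaw=-1,
)

```text
time: 34.75
tcp_pos: [575.4, -123.9, 129.0]
orientation: [-0.706, 0.04, -0.04, 0.706]
force: [1.2, 2.4, -1.9]
gripper_width: 38.9
```

```bash
python3 chk.py 575.4 -124.5 129 -.11;python3 - <<'E'
from h import *
s=viewer.grab_frame("scene")[:,:,::-1].copy();cv2.imwrite("pics/scene19.png",s)
E
python3 holes.py pics/scene19.png
```

```text
34.75 [ 575.38 -123.87  128.98] 38.89 F [ 1.16  2.44 -1.87] t7 -0.341 M [ 1.301 -0.08   0.356]
jaw yaw -0.1123 ydir [-2.0e-04  1.1e-03 -1.0e+00]
(array([ 0.09, -0.02, -0.63]), -0.0023)
pics/scene19.png [(np.float64(246.1), np.float64(20.5)), (np.float64(234.7), np.float64(20.5)), (np.float64(175.7), np.float64(21.0)), (np.float64(93.8), np.float64(22.0))]
```

Request:
carry_out(
  deltas=[
    [[0, 0, 0, -0.05], [0, 0, 0, -0.1], [0, 0, 0, -0.15]],
  ],
)

```text
time: 35.1
tcp_pos: [575.3, -124.2, 128.9]
orientation: [-0.707, -0.014, 0.014, 0.707]
force: [1.4, 5.5, -3.1]
gripper_width: 38.0
```

```bash
python3 feel.py 1 ccw4
```

```text
35.1 yaw 0.039 F [ 1.43  5.49 -3.08] M [ 0.624 -0.5   -0.17 ] tu -0.031 sd 0.000 M.u -0.334 t7 -0.809 w 38.0 [ 575.3 -124.2  128.9]
```

Request:
carry_out(
  deltas=[
    [[0, 0, 0, -0.06], [0, 0, 0, -0.12]],
  ],
)

```text
time: 35.3
tcp_pos: [575.3, -124.6, 128.8]
orientation: [0.705, 0.056, -0.056, -0.705]
force: [-2.6, 2.2, 1.4]
gripper_width: 37.4
```

```bash
python3 feel.py 1 ccw4
```

```text
35.3 yaw 0.159 F [-2.6   2.18  1.39] M [-0.044  0.388 -0.24 ] tu -0.079 sd 0.000 M.u -0.238 t7 -0.876 w 37.4 [ 575.3 -124.6  128.8]
```

Request:
carry_out(
  deltas=[
    [[0, 0, 0, -0.06], [0, 0, 0, -0.12]],
  ],
)

```text
time: 35.5
tcp_pos: [575.5, -125.1, 128.8]
orientation: [0.701, 0.098, -0.098, -0.7]
force: [-0.1, 1.7, -2.7]
gripper_width: 37.5
```

```bash
python3 feel.py 1 ccw4
```

```text
35.5 yaw 0.278 F [-0.06  1.66 -2.72] M [-0.558 -0.232 -0.568] tu -0.233 sd 0.000 M.u -0.33 t7 -0.606 w 37.5 [ 575.5 -125.1  128.8]
```

Request:
carry_out(
  deltas=[
    [[0, 0, 0, -0.06], [0, 0, 0, -0.12]],
  ],
)

```text
time: 35.7
tcp_pos: [575.3, -125.4, 129.2]
orientation: [0.694, 0.14, -0.14, -0.693]
force: [-0.4, 3.1, -0.3]
gripper_width: 37.9
```

```bash
python3 feel.py 1 ccw4
```

```text
35.7 yaw 0.398 F [-0.35  3.05 -0.34] M [-0.754 -0.249 -0.739] tu -0.242 sd 0.000 M.u -0.424 t7 -0.562 w 37.9 [ 575.3 -125.4  129.2]
```

Request:
carry_out(
  deltas=[
    [[0, 0, 0, -0.06], [0, 0, 0, -0.12]],
  ],
)

```text
time: 35.9
tcp_pos: [575.6, -125.7, 129.2]
orientation: [0.684, 0.181, -0.181, -0.683]
force: [-1.1, 1.3, -2.3]
gripper_width: 38.7
```

```bash
python3 feel.py 1 ccw4;python3 - <<'E'
from h import *
s=viewer.grab_frame("scene")[:,:,::-1].copy();cv2.imwrite("pics/scene20.png",s)
E
python3 holes.py pics/scene20.png
```

```text
35.9 yaw 0.518 F [-1.07  1.33 -2.25] M [-1.294 -0.658 -0.88 ] tu -0.257 sd 0.000 M.u -0.346 t7 -0.376 w 38.7 [ 575.6 -125.7  129.2]
pics/scene20.png [(np.float64(315.3), np.float64(16.0)), (np.float64(312.9), np.float64(16.5)), (np.float64(273.0), np.float64(17.0)), (np.float64(194.6), np.float64(17.0))]
```

Request:
carry_out(
  deltas=[
    [[0, 0, 0, 0], [0, 0, 0.6, 0], [0, 0, 0.6, 0.12], [0, 0, 0.6, 0.26], [0, 0, 0.6, 0.4], [0, 0, 0.6, 0.54], [0, 0, 0.6, 0.63], [0, 0, 0.6, 0.63]],
  ],
  jaw=0.15,
)

```text
time: 36.75
tcp_pos: [575.0, -124.0, 129.0]
orientation: [0.706, -0.041, 0.041, -0.706]
force: [-0.4, -1.2, 0.1]
gripper_width: 49.9
```

Request:
carry_out(
  deltas=[
    [[0, 0, 0, 0], [0, 0, 0, 0], [0, 0, 0, 0], [0, 0, 0, 0]],
  ],
  jaw=-1,
)

```text
time: 37.15
tcp_pos: [575.1, -123.8, 129.0]
orientation: [-0.706, 0.04, -0.04, 0.706]
force: [-0.3, 0.9, -0.5]
gripper_width: 38.8
```

```bash
python3 chk.py 575.4 -124.5 129 -.11;python3 - <<'E'
from h import *
s=viewer.grab_frame("scene")[:,:,::-1].copy();cv2.imwrite("pics/scene21.png",s)
E
python3 holes.py pics/scene21.png
```

```text
37.15 [ 575.08 -123.82  129.04] 38.84 F [-0.31  0.86 -0.54] t7 -0.341 M [ 0.867 -0.039  0.298]
jaw yaw -0.1128 ydir [-1.e-04  5.e-04 -1.e+00]
(array([ 0.4 ,  0.04, -0.64]), -0.0028)
pics/scene21.png [(np.float64(192.1), np.float64(16.0)), (np.float64(195.2), np.float64(16.5)), (np.float64(162.0), np.float64(16.5)), (np.float64(90.3), np.float64(16.5))]
```

Request:
carry_out(
  deltas=[
    [[0, 0, 0, -0.05], [0, 0, 0, -0.1], [0, 0, 0, -0.15]],
  ],
)

```text
time: 37.5
tcp_pos: [574.8, -124.2, 129.0]
orientation: [-0.707, -0.013, 0.014, 0.707]
force: [-1.0, 3.4, -1.4]
gripper_width: 37.9
```

```bash
python3 feel.py 1 ccw5
```

```text
37.5 yaw 0.038 F [-0.99  3.45 -1.4 ] M [ 0.898  0.013 -0.225] tu -0.301 sd 0.000 M.u -0.514 t7 -0.805 w 37.9 [ 574.8 -124.2  129. ]
```

Request:
carry_out(
  deltas=[
    [[0, 0, 0, -0.06], [0, 0, 0, -0.12]],
  ],
)

```text
time: 37.7
tcp_pos: [574.9, -124.6, 129.0]
orientation: [0.705, 0.056, -0.056, -0.705]
force: [1.9, 0.0, -3.7]
gripper_width: 37.2
```

```bash
python3 feel.py 1 ccw5
```

```text
37.7 yaw 0.158 F [ 1.89  0.05 -3.74] M [-0.463 -0.353 -0.485] tu -0.296 sd 0.000 M.u -0.276 t7 -0.824 w 37.2 [ 574.9 -124.6  129. ]
```

Request:
carry_out(
  deltas=[
    [[0, 0, 0, -0.06], [0, 0, 0, -0.12]],
  ],
)

```text
time: 37.9
tcp_pos: [575.0, -125.1, 128.9]
orientation: [0.701, 0.098, -0.098, -0.7]
force: [-1.7, -0.2, -0.3]
gripper_width: 37.1
```

```bash
python3 feel.py 1 ccw5
```

```text
37.9 yaw 0.278 F [-1.73 -0.23 -0.32] M [-1.217  0.164 -0.661] tu -0.218 sd 0.000 M.u -0.224 t7 -0.593 w 37.1 [ 575.  -125.1  128.9]
```

Request:
carry_out(
  deltas=[
    [[0, 0, 0, -0.06], [0, 0, 0, -0.12]],
  ],
)

```text
time: 38.1
tcp_pos: [574.8, -125.6, 129.2]
orientation: [0.694, 0.139, -0.14, -0.693]
force: [0.8, -0.1, 0.2]
gripper_width: 37.9
```

```bash
python3 feel.py 1 ccw5
```

```text
38.1 yaw 0.397 F [ 0.8  -0.12  0.18] M [-1.1   -0.397 -0.674] tu -0.252 sd 0.000 M.u -0.236 t7 -0.551 w 37.9 [ 574.8 -125.6  129.2]
```

Request:
carry_out(
  deltas=[
    [[0, 0, 0, -0.06], [0, 0, 0, -0.12]],
  ],
)

```text
time: 38.3
tcp_pos: [575.0, -126.0, 129.4]
orientation: [0.684, 0.181, -0.181, -0.683]
force: [-3.3, -1.9, 3.6]
gripper_width: 39.2
```

```bash
python3 feel.py 1 ccw5;python3 - <<'E'
from h import *
s=viewer.grab_frame("scene")[:,:,::-1].copy();cv2.imwrite("pics/scene22.png",s)
E
python3 holes.py pics/scene22.png
```

```text
38.3 yaw 0.517 F [-3.27 -1.92  3.61] M [-1.808  0.074 -0.916] tu -0.333 sd 0.000 M.u -0.258 t7 -0.325 w 39.2 [ 575.  -126.   129.4]
pics/scene22.png [(np.float64(321.7), np.float64(11.0)), (np.float64(319.7), np.float64(11.0)), (np.float64(265.6), np.float64(12.0)), (np.float64(179.8), np.float64(11.5))]
```

Request:
carry_out(
  deltas=[
    [[0, 0, 0, 0.05], [0, 0, 0, 0.1], [0, 0, 0, 0.15]],
  ],
)

```text
time: 38.65
tcp_pos: [574.9, -125.4, 129.2]
orientation: [0.696, 0.127, -0.127, -0.695]
force: [0.8, -2.5, -0.7]
gripper_width: 37.5
```

```bash
python3 feel.py 1 cw5
```

```text
38.65 yaw 0.362 F [ 0.82 -2.47 -0.7 ] M [-0.316 -0.04   0.174] tu 0.120 sd 0.000 M.u 0.273 t7 0.831 w 37.5 [ 574.9 -125.4  129.2]
```

Request:
carry_out(
  deltas=[
    [[0, 0, 0, 0.06], [0, 0, 0, 0.12]],
  ],
)

```text
time: 38.85
tcp_pos: [575.1, -125.0, 128.9]
orientation: [0.702, 0.085, -0.085, -0.702]
force: [-0.5, -2.7, -0.3]
gripper_width: 37.2
```

```bash
python3 feel.py 1 cw5
```

```text
38.85 yaw 0.242 F [-0.45 -2.74 -0.28] M [-0.158  0.113  0.209] tu 0.087 sd 0.000 M.u 0.241 t7 0.943 w 37.2 [ 575.1 -125.   128.9]
```

Request:
carry_out(
  deltas=[
    [[0, 0, 0, 0.06], [0, 0, 0, 0.12]],
  ],
)

```text
time: 39.05
tcp_pos: [575.0, -124.5, 128.9]
orientation: [0.706, 0.043, -0.043, -0.706]
force: [2.8, -1.8, -3.3]
gripper_width: 37.2
```

```bash
python3 feel.py 1 cw5
```

```text
39.05 yaw 0.123 F [ 2.78 -1.8  -3.32] M [ 0.83  -0.555  0.569] tu 0.156 sd 0.000 M.u 0.294 t7 0.638 w 37.2 [ 575.  -124.5  128.9]
```

Request:
carry_out(
  deltas=[
    [[0, 0, 0, 0.06], [0, 0, 0, 0.12]],
  ],
)

```text
time: 39.25
tcp_pos: [574.7, -124.1, 129.1]
orientation: [-0.707, -0.001, 0.001, 0.707]
force: [2.4, -1.0, -3.5]
gripper_width: 38.5
```

```bash
python3 feel.py 1 cw5
```

```text
39.25 yaw 0.003 F [ 2.36 -1.01 -3.46] M [ 1.377 -0.457  0.637] tu 0.081 sd 0.000 M.u 0.168 t7 0.491 w 38.5 [ 574.7 -124.1  129.1]
```

Request:
carry_out(
  deltas=[
    [[0, 0, 0, 0.06], [0, 0, 0, 0.12]],
  ],
)

```text
time: 39.45
tcp_pos: [574.8, -123.8, 129.1]
orientation: [-0.706, 0.041, -0.041, 0.706]
force: [-3.1, -1.3, 4.2]
gripper_width: 38.8
```

```bash
python3 feel.py 1 cw5;python3 - <<'E'
from h import *
s=viewer.grab_frame("scene")[:,:,::-1].copy();cv2.imwrite("pics/scene23.png",s)
E
python3 holes.py pics/scene23.png
```

```text
39.45 yaw -0.117 F [-3.07 -1.3   4.22] M [1.736 0.498 0.864] tu 0.157 sd 0.000 M.u 0.194 t7 0.385 w 38.8 [ 574.8 -123.8  129.1]
pics/scene23.png [(np.float64(242.3), np.float64(13.0)), (np.float64(229.6), np.float64(13.0)), (np.float64(182.3), np.float64(13.0)), (np.float64(88.7), np.float64(14.0))]
```

```bash
sed -i "s/^from scipy.optimize import least_squares/SEG.update({'ccw4':([-.112,.52],[R(-31.5),R(-5.6)]),'ccw5':([-.113,.52],[R(-5.6),R(19)]),'cw5':([-.117,.517],[R(-9),R(19)])})\n&/" reg.py; python3 reg.py
```

```text
fr A psi0 h bias [ 0.163  0.152  0.389  0.203 -0.004] [0.005 0.017 0.081 0.007 0.01 ] bottom at phi deg -22.3 cost 93.0 54
fr A psi0 h bias [ 0.164  0.125  0.407  0.203 -0.005] [0.005 0.01  0.099 0.007 0.01 ] bottom at phi deg -23.3 cost 96.7 54
```

Request:
carry_out(
  deltas=[
    [[0, 0, 0, 0], [0, 0, 0, 0], [0.4, 0, -0.4, -0.12], [0.4, 0, -0.4, -0.26], [0.4, 0, -0.4, -0.4], [0.4, 0, -0.4, -0.54], [0.4, 0, -0.4, -0.58], [0.4, 0, -0.4, -0.58]],
  ],
  jaw=0.15,
)

```text
time: 40.3
tcp_pos: [575.6, -124.9, 129.0]
orientation: [0.688, 0.164, -0.164, -0.688]
force: [-0.3, -0.3, 0.3]
gripper_width: 49.9
```

Request:
carry_out(
  deltas=[
    [[0, 0, 0, 0], [0, 0, 0, 0], [0, 0, 0, 0], [0, 0, 0, 0]],
  ],
  jaw=-1,
)

```text
time: 40.7
tcp_pos: [575.8, -125.4, 129.1]
orientation: [0.689, 0.163, -0.163, -0.688]
force: [2.9, -3.3, -3.0]
gripper_width: 38.5
```

```bash
python3 chk.py;python3 - <<'E'
from h import *
s=viewer.grab_frame("scene")[:,:,::-1].copy();cv2.imwrite("pics/scene24.png",s)
E
python3 holes.py pics/scene24.png
```

```text
40.7 [ 575.76 -125.38  129.06] 38.51 F [ 2.89 -3.28 -3.01] t7 0.29 M [-1.101 -0.749 -0.324]
jaw yaw 0.4651 ydir [ 8.0e-04 -1.2e-03 -1.0e+00]
pics/scene24.png [(np.float64(313.8), np.float64(13.0)), (np.float64(321.0), np.float64(13.0)), (np.float64(273.7), np.float64(13.0)), (np.float64(193.1), np.float64(13.5))]
```

Request:
carry_out(
  deltas=[
    [[0, 0, 0, 0.04], [0, 0, 0, 0.08], [0, 0, 0, 0.12]],
  ],
)

```text
time: 41.05
tcp_pos: [575.4, -125.2, 129.2]
orientation: [0.697, 0.121, -0.121, -0.696]
force: [3.4, -3.8, -3.2]
gripper_width: 37.5
```

```bash
python3 feel.py 1 cw6
```

```text
41.05 yaw 0.344 F [ 3.45 -3.8  -3.21] M [-0.578 -0.542  0.242] tu 0.196 sd 0.000 M.u 0.459 t7 0.57 w 37.5 [ 575.4 -125.2  129.2]
```

Request:
carry_out(
  deltas=[
    [[0, 0, 0, 0.05], [0, 0, 0, 0.1]],
  ],
)

```text
time: 41.25
tcp_pos: [575.5, -124.8, 129.0]
orientation: [0.702, 0.086, -0.086, -0.702]
force: [-1.4, -5.0, 1.0]
gripper_width: 37.4
```

```bash
python3 feel.py 1 cw6;python3 - <<'E'
from h import *
s=viewer.grab_frame("scene")[:,:,::-1].copy();cv2.imwrite("pics/scene25.png",s)
E
python3 holes.py pics/scene25.png
```

```text
41.25 yaw 0.244 F [-1.4  -5.02  1.04] M [-0.49   0.331  0.258] tu 0.106 sd 0.000 M.u 0.384 t7 0.658 w 37.4 [ 575.5 -124.8  129. ]
pics/scene25.png [(np.float64(268.7), np.float64(5.0)), (np.float64(268.7), np.float64(4.5)), (np.float64(221.9), np.float64(5.0)), (np.float64(143.4), np.float64(5.5))]
```

Request:
carry_out(
  deltas=[
    [[0, 0, 0, 0.04], [0, 0, 0, 0.08], [0, 0, 0, 0.09], [0, 0, 0, 0.09], [0, 0, 0, 0.09]],
  ],
)

```text
time: 41.8
tcp_pos: [575.4, -124.5, 129.0]
orientation: [-0.705, -0.056, 0.056, 0.705]
force: [3.9, -3.2, -4.0]
gripper_width: 36.8
```

```bash
python3 chk.py;python3 - <<'E'
from h import *
s=viewer.grab_frame("scene")[:,:,::-1].copy();cv2.imwrite("pics/scene26.png",s)
cv2.imwrite("pics/n26.png",cv2.resize(s[180:360,170:400],None,fx=3.4,fy=3.3,interpolation=cv2.INTER_CUBIC))
E
python3 holes.py pics/scene26.png
```

```text
41.8 [ 575.41 -124.49  128.97] 36.84 F [ 3.94 -3.18 -3.95] t7 -0.487 M [ 0.353 -0.398  0.435]
jaw yaw 0.1575 ydir [-2.e-04  1.e-04 -1.e+00]
pics/scene26.png [(np.float64(255.5), np.float64(1.0)), (np.float64(245.4), np.float64(1.0)), (np.float64(180.0), np.float64(1.5)), (np.float64(99.3), np.float64(2.0))]
```

View pics/n26.png

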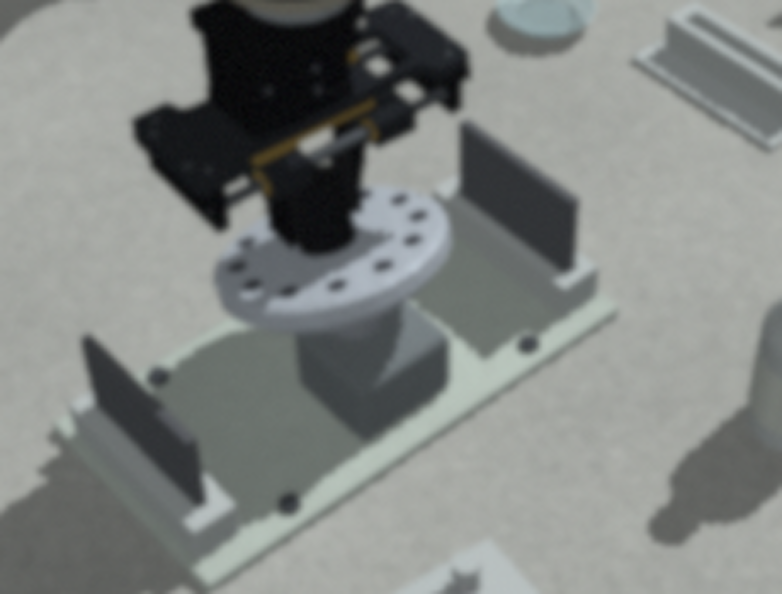

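```bash
cat > reg2.py <<'E'
from reg import *
SEG['cw6']=([.244,.465],[R(-17.2),R(-9)])
D=[]
for tag,y,F,M,t in S:
    s=1 if 'ccw' in tag else -1
    F=np.array(F);M=np.array(M);ref=np.array(t)/1e3
    D.append([s,phi(tag,y),np.cross([0,0,1],F)@u,(M+np.cross(ref-P,F))@u,y-.206,F[0],M[0],M[1]])
D=np.array(D)
def fitv(D,extra,A0=.11,sb=.01,b0=-.006):
    def f(p):
        m=-p[0]*D[:,0]-p[1]*np.sin(D[:,1]+p[2])-p[3]*D[:,2]+p[4]
        for k,c in enumerate(extra):m=m+p[5+k]*D[:,c]
        r=(m-D[:,3])/.055
        return np.r_[np.arcsinh(r),(p[3]-.205)/.01,(p[0]-.15)/.02,(p[4]-b0)/sb,(p[1]-A0)/.012]
    return least_squares(f,[.15,.11,.4,.2,0]+[0]*len(extra)).x
for ex in([],[4],[6],[7],[4,6,7]):
    x=fitv(D,ex);print(ex,x.round(3),"bottom",np.degrees(-x[2]).round(1), "free bias:",np.degrees(-fitv(D,ex,sb=1)[2]).round(1))
rng=np.random.default_rng(0)
b=[np.degrees(-fitv(D[rng.integers(0,len(D),len(D))],[])[2]) for _ in range(150)]
print("boot",np.mean(b),np.std(b))
E
python3 reg2.py
```

```text
[] [ 0.167  0.116  0.398  0.208 -0.007] bottom -22.8 free bias: -9.5
[4] [ 0.165  0.115  0.405  0.208 -0.007 -0.027] bottom -23.2 free bias: -9.1
[6] [ 0.166  0.116  0.398  0.208 -0.007  0.   ] bottom -22.8 free bias: -9.5
[7] [ 0.167  0.116  0.398  0.208 -0.007 -0.   ] bottom -22.8 free bias: -9.4
[4, 6, 7] [ 0.171  0.115  0.41   0.207 -0.007 -0.126 -0.023 -0.002] bottom -23.5 free bias: -8.4
boot -23.00137293564386 3.3922285393658185
```

Request:
carry_out(
  deltas=[
    [[0, 0, 0, 0], [0, 0, 0, 0], [0, 0, 0, -0.05], [0, 0, 0, -0.05], [0, 0, 0, -0.05]],
  ],
  jaw=0.0,
)

```text
time: 42.35
tcp_pos: [575.4, -124.4, 129.1]
orientation: [-0.703, -0.072, 0.072, 0.703]
force: [-0.7, -0.0, -0.1]
gripper_width: 43.3
```

```bash
python3 feel.py 24 free; python3 holes.py pics/last.png
```

```text
43.55 yaw 0.206 F [-0.06  0.    0.06] M [0.036 0.012 0.01 ] tu -0.002 sd 0.042 M.u -0.003 t7 -0.003 w 44.1 [ 575.5 -124.6  129.1]
pics/last.png [(np.float64(244.0), np.float64(1.0)), (np.float64(237.1), np.float64(1.0)), (np.float64(179.5), np.float64(1.5)), (np.float64(100.0), np.float64(2.0))]
```

Request:
carry_out(
  deltas=[
    [[0, 0, 0, 0], [0, 0, 0, 0], [0, 0, 0, 0], [0, 0, 0, 0.03], [0, 0, 0, 0.06], [0, 0, 0, 0.06], [0, 0, 0, 0.06], [0, 0, 0, 0.06]],
  ],
  jaw=-1,
)

```text
time: 44.35
tcp_pos: [575.5, -124.5, 129.0]
orientation: [-0.705, -0.052, 0.052, 0.705]
force: [1.3, -0.8, -2.4]
gripper_width: 37.8
```

```bash
python3 feel.py 4 hold; python3 holes.py pics/last.png; python3 -c "
from h import *
print(np.abs(robot.sense()['joint_velocities']).max())"
```

```text
44.55 yaw 0.146 F [ 1.98 -0.39 -1.02] M [ 0.863 -0.237  0.187] tu -0.144 sd 0.055 M.u -0.097 t7 -0.204 w 37.2 [ 575.5 -124.5  129.1]
pics/last.png [(np.float64(255.6), np.float64(27.5)), (np.float64(240.2), np.float64(28.0)), (np.float64(175.2), np.float64(28.0)), (np.float64(100.6), np.float64(28.0))]
0.0010282865694955347
```

```bash
python3 - <<'E'
from h import *
for n in("scene","top"): cv2.imwrite(f"pics/{n}F.png",viewer.grab_frame(n)[:,:,::-1])
E
```

```text
(no output)
```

View pics/sceneF.png

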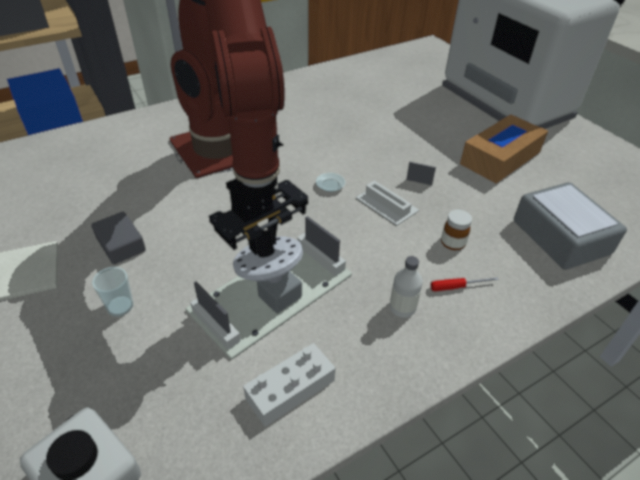

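Shield is in the slot (325,243), the holder (388,202) is empty, and the bottle, jar, beaker and small plate stand where they were. The gripper holds the knob, so I'm handing in.

```bash
python3 -c "
from plant import robot
print(robot.hand_in())"
```

```text
the job is handed in; nothing more can be done
None
```

I put the draught shield in the empty slot, found the heavy side by feel, turned it to the lowest point I could estimate, and handed the job in at about 44.7 s. The gripper is still holding the knob. No verdict was reported.

- **Shield:** The first try jammed. It tilted the shield in the grip because the yaw was slightly wrong. I levelled it by pressing its lower edge on the table, then re-inserted it without contact forces. A press of about 20 N on its top stopped at 106 mm, so its lower edge is at the slot floor, 16 mm. The last picture shows it upright like the fixed one.
- **Heavy side:** I turned the knob both ways over about 80°, in several grips, and fitted the torque about the leaning axis.
  - **Fit:** friction about 0.165 N m; load about 0.12 N m when I used the task's stated load range, about 0.15 N m without it.
  - **Lowest point:** about 23° clockwise of the start position, uncertain by about 5°. The cover holes show the rotor now at 24° clockwise.
- **Disagreement:** If I let the sensor offset float freely, the same fit puts the lowest point only about 9° clockwise. I rejected that because the offset measured with the gripper open was close to zero (−0.002 ± 0.009 N m). I did not test further round the rotor to settle it.
- **Surroundings:** The last scene picture shows the bottle, jar, beaker and small look-alike plate standing where they were.
- **Final hold:** Before hand-in the arm was still (joint speeds about 0.001 rad/s) with the jaws 37 mm apart on the knob.

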